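# Clear the jammed hub chute and kit the pallet

## Task

The stop arm of the feed chute has come down on the flange of the lowest steel hub and jammed it. Work that hub back up the chute until the stop arm drops home and the hub is clear of the hold-down rails, and take every hub out of the chute at its open upper end; kit each hub on a spindle of its own on the pallet, boss up, with one white nylon washer lying under it against the plate, all seated fully down. When all hubs are kitted, press the green reset button beside the chute right down and let go.

Things in the scene. Friction and masses are not known exactly. Their poses are not given: they have to be found in the camera images.
- chute: feed chute fixed to the bench, 96 mm wide, about 370 mm long. Origin on the bench under mid-channel, z vertical, x uphill (roughly away from the robot), y across and level. The rubber floor is 85 mm above the origin and climbs at 12 degrees (0.2126 per unit of x) from x = -0.18 to 0.17; channel 76 mm wide. A hub stays where it is left on it (friction about 0.4).
- rail_end (a point): on the floor's centre line at the upper end of two steel hold-down rails, which overhang the hubs' flanges from the lower end of the chute up to here (undersides 10 mm, tops 14 mm off the floor, 55 mm slot between for the bosses). Above here the channel is open: a hub lifts out only if its centre is at least 36 mm further up the floor
- chute_top (a point): on the floor's centre line at the end plate, the upper end of the channel, 135 mm up the floor from rail_end (a hub's centre can be at most 99 mm up from rail_end)
- stop_arm (a joint): sprung yellow stop arm, 8 mm square, 167 mm down the floor from rail_end, hinged on the left (+y) wall, dropping across the channel. 0 rad = dropped home on the floor. It starts near 0.12 rad, pressing with about 3 N on the flange of the lowest hub instead of standing below it; it drops by itself once that hub is 12 to 15 mm further up.
- stop_tip (a point): the red free end of the stop arm
- reset_button (a joint): green round push button, 32 mm across, on a low grey box on the right (-y) side of the chute's foot: 0 = out, 0.006 m = pressed right down (takes 5 N), springs back
- reset_button_top (a point): centre of the green button's top face, about 52 mm above the bench while out; press straight down
- hub_1: steel idler hub, 0.2 to 0.45 kg: round flange 72 mm across, 7 mm thick, with a round boss 40 mm across on it (46 mm high in all, bore 26 mm right through, bronze-coloured ring on the boss's end). Origin: centre of the flange's underside; z along the bore towards the boss. The lowest in the chute, boss up, leaning with the floor, jammed under the stop arm.
- hub_2: steel idler hub, 0.2 to 0.45 kg: round flange 72 mm across, 7 mm thick, with a round boss 40 mm across on it (46 mm high in all, bore 26 mm right through, bronze-coloured ring on the boss's end). Origin: centre of the flange's underside; z along the bore towards the boss. Next up in the chute, 78 mm above hub_1, under the rails (may be absent).
- hub_3: steel idler hub, 0.2 to 0.45 kg: round flange 72 mm across, 7 mm thick, with a round boss 40 mm across on it (46 mm high in all, bore 26 mm right through, bronze-coloured ring on the boss's end). Origin: centre of the flange's underside; z along the bore towards the boss. Highest in the chute, its lower edge still under the rails (may be absent).
- pallet: kitting pallet fixed to the bench: aluminium plate 90 x 300 x 12 mm with three upright dark spindles 100 mm apart along its y axis, each 20 mm thick and 37 mm high above the plate, the top 10 mm tapering to 8 mm. Origin: centre of its underside.
- spindle_1 (a point): foot of spindle 1 on its axis, on the plate's top face (12 mm above the bench); z up
- spindle_2 (a point): foot of spindle 2 on its axis, on the plate's top face (12 mm above the bench); z up
- spindle_3 (a point): foot of spindle 3 on its axis, on the plate's top face (12 mm above the bench); z up
- washer_1: white nylon thrust washer, 62 mm across, 10 mm thick, bore 26 mm, about 40 g, lying flat on the bench at the start. Origin: centre of its underside, z up.
- washer_2: white nylon thrust washer, 62 mm across, 10 mm thick, bore 26 mm, about 40 g, lying flat on the bench at the start. Origin: centre of its underside, z up.
- washer_3: white nylon thrust washer, 62 mm across, 10 mm thick, bore 26 mm, about 40 g, lying flat on the bench at the start. Origin: centre of its underside, z up.
Mind the look-alikes: they are no part of the job. What is shaped like the washer_1 but orange is not meant.

How it is judged:
By the outcome, as a careful person would: the job done as asked, in the order asked, and still so for the second after the job is handed in, with the robot touching nothing.
Of hub_2, hub_3 only 1 to 2 are there at a start; the rules pass over those that are not, and their reading is None.
At some moment in a run one of washer_1, washer_2, washer_3 may be knocked a few centimetres aside while the robot is not near it.
It also fails if it takes over 210 s, if anything falls off the work surface, if the arm or the gripper's body presses on something with over 40 N, if the wrist force passes 120 N, or if a joint passes its speed limit or range.

## Robot

A 6-joint arm with a two-finger parallel gripper is mounted at the origin on a cart in front of the work surface, level with it; the furniture and walls round the work are solid. World frame = base frame: x ahead of the robot, y to its left, z up, the work surface at z = 0. Lengths are in m, angles in rad, forces in N, time in s.
With the tool pointing down it reaches from about 0.325 to 0.925 m from the base axis. Payload 3.1 kg.
Tool frame: the origin (TCP) lies at the very end of the fingers, on their centre line; the grasp point (between the pads) lies 19 mm behind it; z points along the fingers, y is the line along which they close (so a half turn about z gives the same grasp; the last joint's range is limited). The gripper opens to 85 mm and grips with 20 to 120 N. Pads are 22 mm wide; open, the fingers measure 114 mm over their backs; the gripper's body (76 mm by 85 mm) begins 54 mm behind the grasp point. The pads swing forward as they close: fully open they stand 13 mm farther back than shut.
Start: joints at [-1.259, 0.217, 1.613, -0, 1.311, -0.112], TCP at [0.257, -0.57, 0.198] pointing down, gripper open.
Joint ranges: [-2.75, 2.75], [-0.78, 2.1], [0.31, 2.55], [-1.13, 4.27], [0.13, 2.63], [-2.58, 2.58]. Speed limits (rad/s): [2.79, 2.79, 3.14, 3.14, 3.14, 3.14].

## Interface

Orientations are given as a rotation vector (axis times angle).
In Python, from workcell import manip gives the robot as it stands. The module is installed in compiled form; this text tells all that it offers.
- The arm moves only by the shell command python3 -m creep 'ROWS'. ROWS is JSON, a list of rows, each a list of 7 numbers: the finger opening in mm, from 0 to 85.4, then the shift along the tool's x, y, z in mm, then the turn, a rotation vector about the tool's x, y, z in degrees. In form: [[grip, x, y, z, wx, wy, wz], ...]. A call has 1 to 5 rows; each row shifts and turns the commanded pose from where the row before left it, along the tool's axes as they then stand; what a row does not reach is not made up. A row lasts 1/8 s, in which the tool goes at most 62.5 mm and 10.7 degrees, less where a joint would pass 70% of its speed; a pose out of reach is approached as far as the arm can. A call with a gripper value outside its range is refused whole. The fingers move at their own pace and stop on an object; the grip force is fixed at half the most. Time passes only in rows, so rows that do not move let the fingers close. It gives the time, the measured TCP pose, the force, the opening and the grip force at its end, in the units of the state.
- manip.read_state(): the state, without advancing time (a new reading comes with each control period).
- manip.read_camera(name): name is "side" or "top" or "wrist"; returns a dict with "frame" (480x640x3 uint8, red, green, blue), "depth" (480x640 float32, m along the optical axis (not along the pixel's ray), 0 where there is no reading), "camera_matrix" (3x3 intrinsics, pixels), "R" (3x3) and "t" (3): a world point X has camera coordinates R X + t; the wrist camera has in their place "T_tool_cam" (4x4, takes a point from camera to tool coordinates, whose origin is the TCP and whose axes are the flange's). Camera axes: x right, y down, z forward; pixel columns grow to the right and rows downward; lengths in m; the calibration is good to about 2 mm. A picture is of the moment at which its call begins: read the wrist's pose just before it.
- manip.finish_job(): hands the job in; it is judged then, once.
The state is a dict: "time_s": time; "q": joint angles; "joint_vel": joint speeds; "joint_efforts": joint torques, N m; "tcp_pos": TCP position; "ee_rot": TCP orientation; "wrist_force": force on the tool from outside, world axes, zero at the start; "ft_torque": the same for the moment, N m; "finger_gap": opening from 0.0 (shut) to 1.0 (fully open); "grasp_force": force on a finger pad.
Only numpy, scipy, OpenCV 4.12 (cv2) and the standard library are available. Lean on these libraries where they do the work, as an engineer would, in place of code of your own. Each camera call takes 0.05 s, during which the arm holds its last target. There are 200 camera calls.

## Working session

There is one attempt and no reset: what is moved stays moved. The work goes in short steps, Python scripts to look and compute and a shell command to move; the robot and the scene stay as the last step left them, time stands still between calls to the robot, and variables do not carry over. Pictures are saved under pics/ and viewed, at most 14 in all, crops included, and the job is handed in when it is done.

```bash
mkdir -p pics; cat > h.py <<'E'
import numpy as np, cv2
from scipy.spatial.transform import Rotation as Ro
from workcell import manip
def st(): 
    s=manip.read_state(); return s
def snap(name,fn=None):
    s=manip.read_state(); c=manip.read_camera(name)
    if name=='wrist':
        T=np.eye(4);T[:3,:3]=Ro.from_rotvec(s['ee_rot']).as_matrix();T[:3,3]=s['tcp_pos']
        M=T@c['T_tool_cam']
    else:
        M=np.eye(4);M[:3,:3]=c['R'].T;M[:3,3]=-c['R'].T@c['t']
    c['M']=M
    np.savez(f'{fn or name}.npz',frame=c['frame'],depth=c['depth'],K=c['camera_matrix'],M=M)
    if fn: cv2.imwrite(f'pics/{fn}.png',c['frame'][:,:,::-1])
    return c
def load(fn):
    return dict(np.load(f'{fn}.npz'))
def cloud(c):
    K=c['K'] if 'K' in c else c['camera_matrix']; d=c['depth'].astype(float)
    v,u=np.mgrid[:480,:640]
    P=np.stack([(u-K[0,2])/K[0,0]*d,(v-K[1,2])/K[1,1]*d,d],-1)
    W=P@c['M'][:3,:3].T+c['M'][:3,3]; W[d==0]=np.nan
    return W
def ray_z(c,u,v,z):
    K=c['K'] if 'K' in c else c['camera_matrix']
    r=c['M'][:3,:3]@np.array([(u-K[0,2])/K[0,0],(v-K[1,2])/K[1,1],1]); o=c['M'][:3,3]
    return o+r*(z-o[2])/r[2]
E
python3 - <<'E'
from h import *
s=st();print(s)
for n in('top','side'):
    c=snap(n,n+'0');print(n,c['camera_matrix'],c['M'])
c=snap('wrist','w0');print(c['T_tool_cam'],c['camera_matrix'])
E
```

```text
{'time_s': 0.0, 'q': array([-1.25919401e+00,  2.17783564e-01,  1.61490635e+00, -1.10724173e-05,
        1.31129100e+00, -1.12190507e-01]), 'joint_vel': array([-1.11398452e-03,  4.38627815e-05, -1.87242502e-04,  6.65332226e-05,
        1.14109900e-03, -2.11683576e-04]), 'joint_efforts': array([ 3.81284453e-04, -3.96841300e+01, -3.03849971e+01, -6.52658446e-05,
        9.63438390e-03, -7.32644878e-06]), 'tcp_pos': array([ 0.2567632 , -0.56885523,  0.19636463]), 'ee_rot': array([-3.06900409e+00, -6.60226587e-01,  3.89850883e-04]), 'wrist_force': array([ 0.70035838, -0.14892832, -0.37649546]), 'ft_torque': array([0.04606421, 0.03040809, 0.0365453 ]), 'grasp_force': 0.0, 'finger_gap': 1.0019732727751904}
top [[526.45178478   0.         308.98449394]
 [  0.         526.45178478 234.71689015]
 [  0.           0.           1.        ]] [[-0.00442313 -0.99434651  0.10609173  0.44010591]
 [-0.99990721  0.00303088 -0.01328073  0.0047206 ]
 [ 0.0128841  -0.10614062 -0.99426765  1.3358829 ]
 [ 0.          0.          0.          1.        ]]
side [[503.94116411   0.         322.09189118]
 [  0.         503.94116411 241.10880831]
 [  0.           0.           1.        ]] [[ 0.81928722 -0.34953948  0.45452239  0.03919583]
 [-0.57330666 -0.51234127  0.63939495 -0.7738935 ]
 [ 0.0093768  -0.78442882 -0.62014797  0.84862465]
 [ 0.          0.          0.          1.        ]]
[[-1.00356642e-03 -9.44128677e-01 -3.29575535e-01  8.47951777e-02]
 [ 9.99999326e-01 -7.54907621e-04 -8.82455687e-04  4.60739662e-04]
 [ 5.84352637e-04 -3.29576199e-01  9.44128798e-01 -1.76445561e-01]
 [ 0.00000000e+00  0.00000000e+00  0.00000000e+00  1.00000000e+00]] [[357.27568261   0.         325.46159112]
 [  0.         357.27568261 245.86174009]
 [  0.           0.           1.        ]]
```

View pics/top0.png

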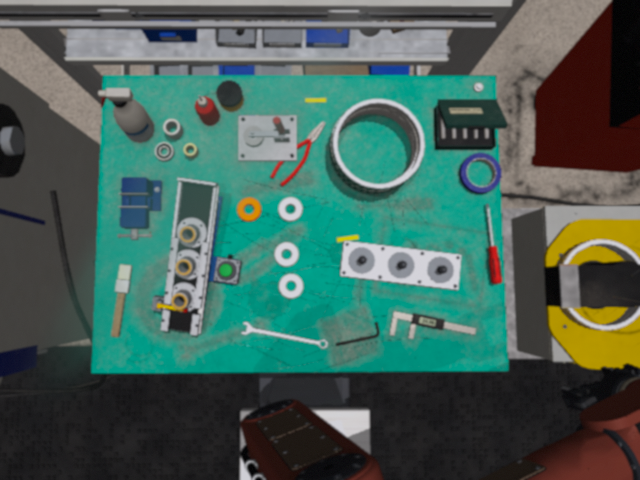

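View pics/side0.png

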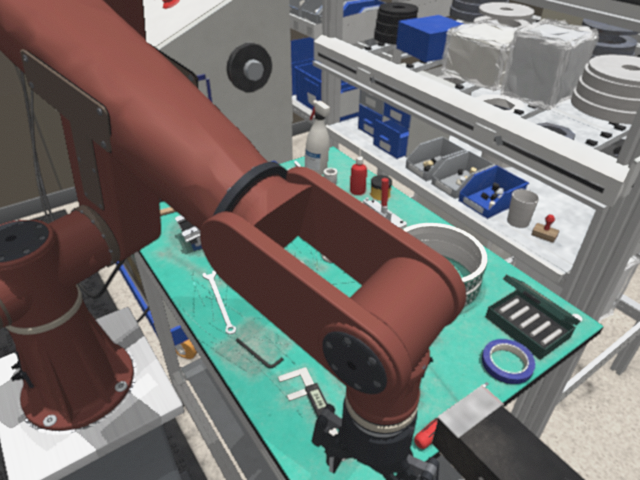

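Top view: chute runs from (182,330) at the foot up to (198,180). Hubs are at (190,234), (185,266) and (180,298), and the yellow stop arm is at (172,306). The button is at (227,270) and the spindles at (362,261), (402,265), (442,269). White rings are at (290,208), (286,254) and (290,286). Look-alikes are the orange ring (249,209) and the small rings (172,128), (164,150), (190,150). In the side view the arm hides the work.

```bash
python3 - <<'E'
from h import *
c=load('top0');W=cloud(c);f=c['frame']
for n,(u,v,r) in dict(h3=(190,234,1),h2=(185,266,1),h1=(180,298,1),wA=(290,208,1),wB=(286,254,1),wC=(290,286,1),s1=(362,261,1),s2=(402,265,1),s3=(442,269,1),btn=(227,270,1),plate=(382,263,1),ctop=(200,182,1),bench=(320,220,1)).items():
    print(n,W[v,u].round(4))
hs=cv2.cvtColor(f,cv2.COLOR_RGB2HSV)
# white rings centroid
for (u,v) in((290,208),(286,254),(290,286)):
    p=hs[v-18:v+18,u-18:u+18]; m=(p[...,1]<60)&(p[...,2]>130)
    y,x=np.nonzero(m); uc,vc=(x.min()+x.max())/2+u-18,(y.min()+y.max())/2+v-18
    print('ring',uc,vc,x.size,ray_z(c,uc,vc,.010).round(4))
crop=cv2.resize(f[165:345,140:310],None,fx=3.3,fy=3.3,interpolation=cv2.INTER_CUBIC)
cv2.imwrite('pics/crop1.png',crop[:,:,::-1]);print(crop.shape)
# cylinder tops height map
for row in range(180,340,6): print(row,(W[row,160:220:4,2]*1000).round(0))
E
```

```text
h3 [0.5753 0.27   0.0926]
h2 [0.5004 0.2837 0.0769]
h1 [0.4246 0.2965 0.0658]
wA [ 0.652   0.0353 -0.0019]
wB [ 0.5338  0.0456 -0.0033]
wC [ 0.4526  0.0355 -0.0044]
s1 [ 0.5124 -0.1422  0.0473]
s2 [ 0.5021 -0.2397  0.0505]
s3 [ 0.4919 -0.3377  0.0498]
btn [0.4914 0.1868 0.0549]
plate [ 0.5093 -0.1969  0.0101]
ctop [0.6902 0.2388 0.142 ]
bench [ 0.6203 -0.0415  0.0011]
ring 290.0 209.0 403 [0.6476 0.035  0.01  ]
ring 286.0 254.0 430 [0.5329 0.0452 0.01  ]
ring 290.5 286.0 412 [0.4525 0.0339 0.01  ]
(594, 561, 3)
180 [  7.  -4.   1.  -0.  -4. 128. 146. 144. 146. 149. 127.   1.  -1.  -3.
  -1.]
186 [ 14.   0.  -1.  -3.  -1. 122. 115. 122. 116. 117. 118. 116. 120. 122.
 121.]
192 [  6.  -4.  -3.   1. 108. 115. 118. 115. 118. 111. 114. 113. 119. 117.
 115.]
198 [  9.  -5.   0.  -2. 122. 113. 115. 113. 111. 110. 115. 111. 117. 122.
 114.]
204 [ 12.  -1.  -1.  -1. 115. 112. 109. 109. 109. 109. 114. 108. 108. 125.
 108.]
210 [  4.  -3.  -1.   1. 116. 107. 105. 108. 109. 111. 110. 109. 106. 120.
  12.]
216 [ -4.  -1.  -1.   1. 113. 101. 100. 105. 101. 102. 105. 102. 102. 108.
  11.]
222 [ -4.
[... 802 characters left out ...]
. -3. 84. 88. 71. 73. 78. 67. 73. 83. 85. 68. -0.  0. -2.]
288 [ 5.  0. 79. 71. 75. 71. 75. 78. 73. 87. 84. 66. nan  1. -3.]
294 [  4.  76.  79.  72. 109. 115. 112.  89.  68.  79.  79.  62.  -2.  -3.
  -6.]
300 [ 67.  71.  71. 106.  83.  61. 113. 105.  69.  77.  76.  -1.  -2.   4.
  -2.]
306 [ 70.  67.  68.  70. 105. 104. 108.  65.  63.  74.  73.   3.  -2.   0.
   1.]
312 [-4. 66. 66. 51. 57. 55. 56. 57. 53. 55. 52.  2. -2. -9. -5.]
318 [-4. 70. 65. 53. 49. 54. 48. 56. 67. 65. 54. -1. -1. -0.  1.]
324 [-1. 66. 48. 51. 46. 50. 50. 49. 64. 67. 50.  4.  3. -2. -2.]
330 [ 1. 61.  0. -2. -4. 46. 46. 46. 62. 64. 45. -2.  3. -4. -2.]
336 [-3.  2. -1. -1. -1.  3. -1. -3. -4.  4.  2.  2. -1. -3. -6.]
```

View pics/crop1.png

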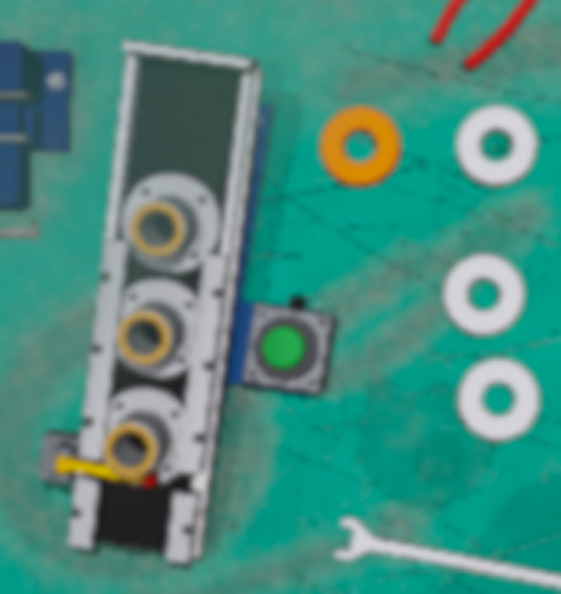

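Washer choice: the white rings at top px (290,209), (286,254) and (290,286). The orange ring (249,209) and the small grey and yellow rings up at (172,128), (164,150) and (190,150) are ruled out. In the crop the three washers are clearly white, and the hub bosses show bronze rings at crop (158,228), (144,336) and (131,449). The yellow arm with its red tip lies over the lowest flange.

```bash
cat >> h.py <<'E'
def goal(p,yaw=0,tilt=0,tiltaxis=None):
    """rows needed: shift in present tool axes, then turn. yaw (deg) of tool x in world, z down; tilt: rot about world axis"""
    s=manip.read_state(); R=Ro.from_rotvec(s['ee_rot'])
    a=np.radians(yaw); D=Ro.from_matrix(np.array([[np.cos(a),np.sin(a),0],[np.sin(a),-np.cos(a),0],[0,0,-1.]]))
    if tiltaxis is not None: D=Ro.from_rotvec(np.radians(tilt)*np.array(tiltaxis)/np.linalg.norm(tiltaxis))*D
    d=R.inv().apply(np.array(p)-s['tcp_pos'])*1e3
    w=(R.inv()*D).as_rotvec(degrees=True)
    d2=D.inv().apply(np.array(p)-s['tcp_pos'])*1e3
    print('tcp',s['tcp_pos'].round(4),'shift',d.round(1),'turn',w.round(1),'shift after turn',d2.round(1),'t',round(s['time_s'],1))
E
python3 -c "
from h import *
goal([.45,.034,.16],0)
goal([.5,-.24,.2],0)"
```

```text
tcp [ 0.2568 -0.569   0.1966] shift [ 424.1 -470.2   37.6] turn [-0.1  0.  24.3] shift after turn [ 193.2 -603.    36.6] t 0.1
tcp [ 0.2568 -0.569   0.1966] shift [ 357.  -199.9   -2.9] turn [-0.1  0.  24.3] shift after turn [ 243.2 -329.    -3.4] t 0.1
```

```bash
python3 -m creep '[[85,0,0,-10,0,0,8.1],[85,0,0,0,0,0,8.1],[85,0,0,0,0,0,8.1],[85,35,-47,0,0,0,0],[85,35,-47,0,0,0,0]]'; python3 -m creep '[[85,35,-47,0,0,0,0],[85,35,-47,0,0,0,0],[85,35,-47,0,0,0,0],[85,35,-47,0,0,0,0],[85,33,-47,0,0,0,0]]';python3 -m creep '[[85,0,0,0,0,0,0]]'; python3 -c "
from h import *
snap('wrist','w1')
goal([.5,-.24,.2],0)"
```

```text
time_s: 0.78
tcp_pos: [0.3273, -0.4748, 0.2071]
ee_rot: [-3.141, 0.004, -0.0]
wrist_force: [0.9, 0.2, -0.5]
finger_gap: 1.0
grasp_force: 0.0
time_s: 1.4
tcp_pos: [0.5009, -0.239, 0.2075]
ee_rot: [-3.142, 0.001, -0.0]
wrist_force: [0.5, -0.2, 1.0]
finger_gap: 1.0
grasp_force: 0.0
time_s: 1.52
tcp_pos: [0.5017, -0.2372, 0.2073]
ee_rot: [-3.14, -0.009, 0.0]
wrist_force: [-1.0, 0.1, 0.2]
finger_gap: 0.996
grasp_force: 0.0
tcp [ 0.5006 -0.2391  0.2073] shift [-0.6  0.9  7.3] turn [-0.   0.   0.2] shift after turn [-0.6  0.9  7.3] t 1.6
```

View pics/w1.png

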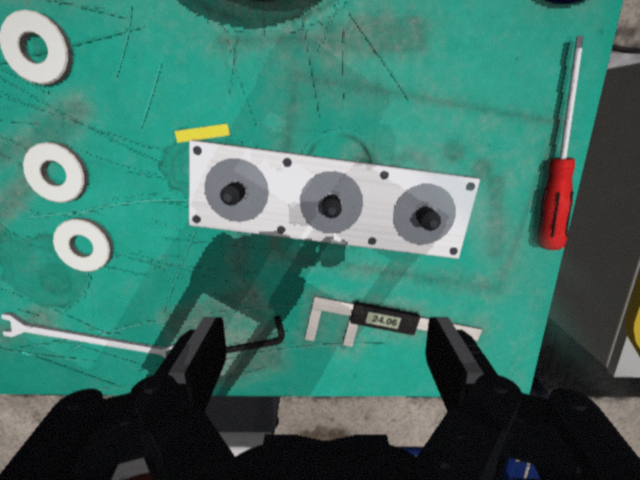

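Wrist view: pallet spindles stand in grey discs centred near (237,189), (331,204), (424,214). The three white washers are at left, (34,47), (54,172) and (81,244).

```bash
python3 - <<'E'
from h import *
c=load('w1');f=c['frame'];hs=cv2.cvtColor(f,cv2.COLOR_RGB2HSV)
g=f.max(2).astype(int)
for u,v in((237,189),(331,204),(424,214)):
    p=f[v-45:v+45,u-45:u+45].astype(int)
    m=((p.max(2)<150)&(p.max(2)-p.min(2)<35)).astype(np.uint8)
    n,l,s,_=cv2.connectedComponentsWithStats(m)
    k=l[45+12,45-15] or l[45+15,45+15]; ct,_=cv2.findContours((l==k).astype(np.uint8),0,1)
    e=cv2.fitEllipse(cv2.convexHull(max(ct,key=len)));uc,vc=e[0][0]+u-45,e[0][1]+v-45
    print('disc',uc,vc,e[1],ray_z(c,uc,vc,.012).round(4))
for u,v in((54,172),(81,244),(45,47)):
    x0=max(u-45,0);y0=max(v-45,0);p=hs[y0:v+45,x0:u+45]; m=((p[...,1]<50)&(p[...,2]>140)).astype(np.uint8)
    n,l,s,_=cv2.connectedComponentsWithStats(m);k=1+s[1:,4].argmax()
    ct,_=cv2.findContours((l==k).astype(np.uint8),0,1);e=cv2.fitEllipse(max(ct,key=len))
    uc,vc=e[0][0]+x0,e[0][1]+y0;print('w',uc,vc,e[1],ray_z(c,uc,vc,.010).round(4))
W=cloud(c)
for n,(u,v) in dict(t1=(231,192),t2=(332,209),t3=(429,221),w=(65,160)).items():
  q=W[v-3:v+4,u-3:u+4].reshape(-1,3);print(n,np.nanmedian(q,0).round(4),ray_z(c,u,v,.049).round(4))
print(W[195:215,280:300,2].mean())
# spindle tip highest points
for u,v in((231,192),(332,206),(429,216)):
    q=W[v-20:v+20,u-20:u+20].reshape(-1,3);k=q[q[:,2]>.042];print(k.mean(0).round(4),len(k))
E
```

```text
disc 235.80718612670898 189.97507095336914 (59.249393463134766, 65.3851547241211) [ 0.5182 -0.1435  0.012 ]
disc 330.89803314208984 202.29479217529297 (61.647769927978516, 62.42103958129883) [ 0.5056 -0.243   0.012 ]
disc 422.9464645385742 214.14752578735352 (57.91705322265625, 63.38222122192383) [ 0.4932 -0.3415  0.012 ]
w 52.80873107910156 171.8852653503418 (52.21742630004883, 66.62511444091797) [0.5357 0.0449 0.01  ]
w 80.91215896606445 244.9276885986328 (47.326168060302734, 59.53872299194336) [0.4558 0.0335 0.01  ]
w 33.0981330871582 46.310245513916016 (59.90323257446289, 78.92113494873047) [0.6509 0.0348 0.01  ]
t1 [ 0.5225 -0.1475  0.0459] [ 0.5231 -0.1481  0.049 ]
t2 [ 0.5072 -0.2436  0.0491] [ 0.5071 -0.2436  0.049 ]
t3 [ 0.4954 -0.3381  0.0472] [ 0.4957 -0.3377  0.049 ]
w [0.5479 0.0294 0.0105] [0.5519 0.0016 0.049 ]
nan
[ 0.5191 -0.1451  0.0463] 220
[ 0.5067 -0.2431  0.0462] 212
[ 0.4948 -0.3412  0.0461] 207
```

```bash
python3 -m creep '[[85,-9,-54,10,0,0,0],[85,-9,-55,20,0,0,0],[85,-9,-55,30,0,0,0],[85,-9,-55,30,0,0,0],[85,-9,-55,27,0,0,0]]'; python3 -m creep '[[85,0,0,0,0,0,0]]'; python3 -c "
from h import *
snap('wrist','w2')
goal([.455,.034,.002],0)"
```

```text
time_s: 2.2
tcp_pos: [0.4549, 0.0318, 0.0906]
ee_rot: [3.141, -0.005, 0.001]
wrist_force: [0.4, 0.6, 0.2]
finger_gap: 0.994
grasp_force: 0.0
time_s: 2.33
tcp_pos: [0.4513, 0.0337, 0.0884]
ee_rot: [-3.141, -0.005, 0.011]
wrist_force: [0.2, -0.8, -0.1]
finger_gap: 0.997
grasp_force: 0.0
tcp [0.4536 0.032  0.09  ] shift [ 1.7 -2.  88. ] turn [0.  0.2 0.1] shift after turn [ 1.4 -2.  88. ] t 2.4
```

View pics/w2.png

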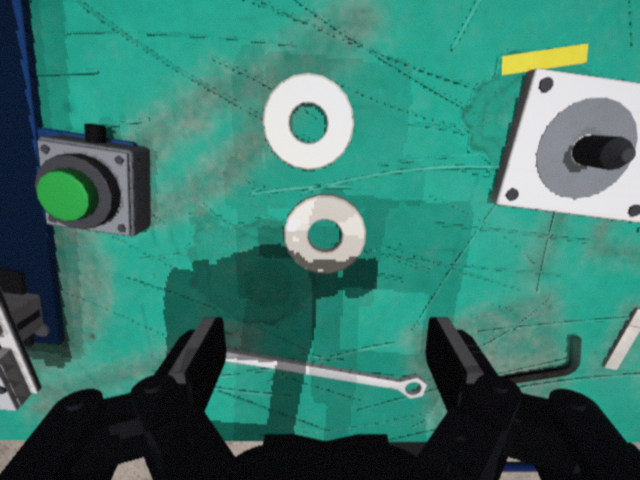

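Washer C is centred at (325,233), right on the finger mid-line (u≈325). Washer B is at (308,121), and the button is at (68,195).

```bash
cat >> h.py <<'E'
def ring(c,u,v,z=.010,r=55):
    hs=cv2.cvtColor(c['frame'],cv2.COLOR_RGB2HSV);x0=max(u-r,0);y0=max(v-r,0);p=hs[y0:v+r,x0:u+r]
    m=((p[...,1]<60)&(p[...,2]>90)).astype(np.uint8);n,l,s,_=cv2.connectedComponentsWithStats(m);k=1+s[1:,4].argmax()
    ct,_=cv2.findContours((l==k).astype(np.uint8),0,1);e=cv2.fitEllipse(max(ct,key=len))
    q=ray_z(c,e[0][0]+x0,e[0][1]+y0,z);print('ring',np.round([e[0][0]+x0,e[0][1]+y0,*e[1]],1),q.round(4));return q
E
python3 - <<'E'
from h import *
c=load('w2');ring(c,325,233);ring(c,308,121)
c2=snap('wrist');ring(c2,325,233)
W=cloud(c);print('btn',W[180:210,50:85].reshape(-1,3)[::40].round(3).mean(0), ray_z(c,68,195,.052))
E
```

```text
ring [324.4 232.6  76.8  81. ] [0.4572 0.0342 0.01  ]
ring [307.7 120.9  90.5  96.2] [0.5358 0.0456 0.01  ]
ring [322.1 235.2  76.1  80.2] [0.4572 0.0342 0.01  ]
btn [0.49411111 0.19003704 0.05207407] [0.4937709 0.1881149 0.052    ]
```

```bash
python3 -m creep '[[76,3.5,-1.5,40,0,0,0],[76,0,0,35,0,0,0],[76,0,0,10,0,0,0],[76,0,0,0,0,0,0]]'; python3 -m creep '[[40,0,0,0,0,0,0],[40,0,0,0,0,0,0],[40,0,0,0,0,0,0],[40,0,0,0,0,0,0]]'; python3 -m creep '[[40,0,0,-40,0,0,0],[40,0,0,-40,0,0,0],[40,0,0,0,0,0,0]]';python3 -c "
from h import *
goal([.518,-.144,.08],0);snap('wrist','w3')"
```

```text
time_s: 2.92
tcp_pos: [0.4596, 0.0321, 0.0068]
ee_rot: [3.141, -0.004, 0.0]
wrist_force: [0.0, -0.4, 0.6]
finger_gap: 0.892
grasp_force: 0.0
time_s: 3.42
tcp_pos: [0.4592, 0.0334, 0.0068]
ee_rot: [3.142, -0.0, 0.001]
wrist_force: [-0.5, -0.1, -0.3]
finger_gap: 0.47
grasp_force: 0.0
time_s: 3.8
tcp_pos: [0.4626, 0.0332, 0.0903]
ee_rot: [3.141, -0.0, 0.013]
wrist_force: [0.1, -0.3, 0.3]
finger_gap: 0.471
grasp_force: 0.0
tcp [0.4626 0.0332 0.0903] shift [ 55.3 177.2  10.9] turn [ 0.  -0.5 -0. ] shift after turn [ 55.4 177.2  10.3] t 3.8
```

View pics/w3.png

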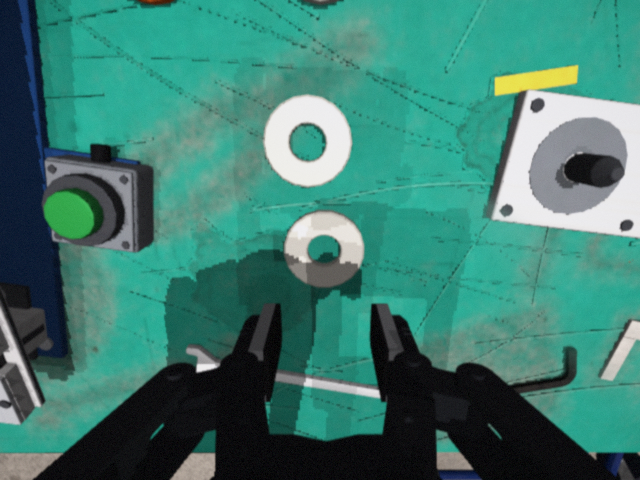

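The fingers closed empty: tips rode above the washer at (324,250), since they stand farther back while open. Go about 10 mm lower.

```bash
python3 -c "
from h import *
c=load('w3');q=ring(c,324,250);goal([q[0],q[1],-.003])
c=snap('wrist');q=ring(c,324,250);goal([q[0],q[1],-.003])"
```

```text
ring [323.6 247.8  75.2  79.1] [0.4571 0.0343 0.01  ]
tcp [0.4606 0.0333 0.0882] shift [-3.9 -1.  91.2] turn [ 0.  -0.2 -0. ] shift after turn [-3.5 -0.9 91.2] t 3.9
ring [323.8 245.7  75.7  80.1] [0.4571 0.0342 0.01  ]
tcp [0.459  0.0334 0.0867] shift [-2.  -0.9 89.7] turn [ 0. -0. -0.] shift after turn [-1.9 -0.9 89.7] t 3.9
```

```bash
python3 -m creep '[[76,-2,-1,0,0,0,0],[76,0,0,40,0,0,0],[76,0,0,40,0,0,0],[76,0,0,9.5,0,0,0],[76,0,0,0,0,0,0]]'; python3 -m creep '[[40,0,0,0,0,0,0],[40,0,0,0,0,0,0],[40,0,0,0,0,0,0],[40,0,0,0,0,0,0]]'
```

```text
time_s: 4.53
tcp_pos: [0.4557, 0.0345, -0.004]
ee_rot: [-3.141, 0.001, 0.005]
wrist_force: [0.1, 0.7, 0.4]
finger_gap: 0.888
grasp_force: 0.0
time_s: 5.03
tcp_pos: [0.4574, 0.0343, -0.0025]
ee_rot: [3.142, -0.001, 0.002]
wrist_force: [-0.3, -0.6, -0.4]
finger_gap: 0.471
grasp_force: 0.0
```

```bash
python3 -c "
from h import *
c=snap('wrist','w4');d=snap('side','s4')
a=cv2.resize(c['frame'],(480,360));b=cv2.resize(d['frame'],(480,360));cv2.imwrite('pics/m4.png',np.hstack([a[:,40:440],b[:,80:480]])[:,:,::-1])"
```

```text
(no output)
```

View pics/m4.png

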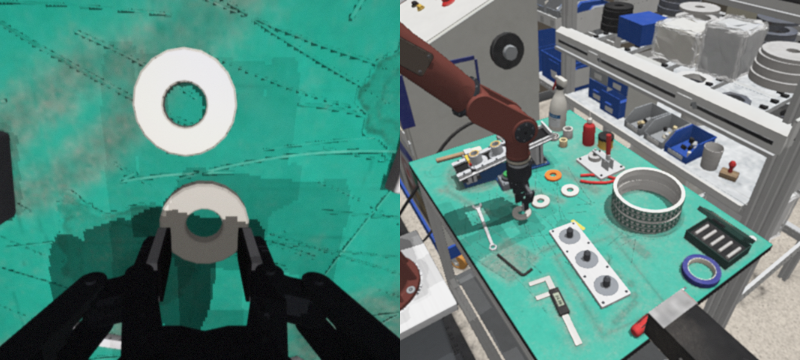

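Fingers sit over the washer's top (left panel, around (205,222)), not around it. I'll measure the tip height from depth.

```bash
python3 - <<'E'
from h import *
for n in('w4','w3','w2'):
    c=load(n);W=cloud(c);f=c['frame'].astype(int)
    T=np.load(n+'.npz')
    # tool coords of finger pixels: use camera frame depth<0.3
    from workcell import manip
    Tc=manip.read_camera('wrist')['T_tool_cam']
    K=c['K'];d=c['depth'];v,u=np.mgrid[:480,:640]
    P=np.stack([(u-K[0,2])/K[0,0]*d,(v-K[1,2])/K[1,1]*d,d],-1)@Tc[:3,:3].T+Tc[:3,3]
    m=(d>0)&(abs(P[...,0])<.013)&(P[...,2]<.02)&(P[...,2]>-.1)&(f.max(2)<140)
    if n=='w4': m&=(v>250)
    q=P[m]
    for s in(-1,1):
        k=q[q[:,1]*s>0];print(n,s,'tip z',np.percentile(k[:,2],[95,98,100]).round(4),'y',np.percentile(k[:,1]*s,[1,50]).round(4))
    print(W[225,300:345:5,2].round(3) if n=='w2' else '')
s=st();print(s['tcp_pos'],s['q'],s['wrist_force'])
E
```

```text
w4 -1 tip z [-0.0026 -0.0022 -0.001 ] y [0.0031 0.0398]
w4 1 tip z [-0.0021 -0.0017 -0.0004] y [0.0022 0.0372]

w3 -1 tip z [-0.0491 -0.0434 -0.0349] y [0.0195 0.0377]
w3 1 tip z [-0.0492 -0.0434 -0.0347] y [0.0202 0.0384]

w2 -1 tip z [-0.0546 -0.0511 -0.0464] y [0.0386 0.0471]
w2 1 tip z [-0.0546 -0.0511 -0.0459] y [0.0394 0.0479]
[ 0.01   0.01   0.009 -0.    -0.001 -0.001 -0.     0.     0.011]
[ 0.45688656  0.03434926 -0.00307992] [-7.83325185e-02  1.51122307e-01  2.12604775e+00 -1.39331181e-05
  8.64501598e-01  1.49273070e+00] [ 0.6530826  -0.13878345 -0.16287051]
```

```bash
python3 - <<'E'
from h import *
Tc=manip.read_camera('wrist')['T_tool_cam']
c=load('w3')
K=c['K'];d=c['depth'];v,u=np.mgrid[:480,:640]
P=np.stack([(u-K[0,2])/K[0,0]*d,(v-K[1,2])/K[1,1]*d,d],-1)@Tc[:3,:3].T+Tc[:3,3]
for v0 in range(300,400,8): print(v0,[tuple((P[v0,u0]*1000).round(0)) for u0 in(245,255,265,275,280)])
E
```

```text
300 [(np.float64(-55.0), np.float64(-66.0), np.float64(88.0)), (np.float64(-55.0), np.float64(-58.0), np.float64(89.0)), (np.float64(-55.0), np.float64(-50.0), np.float64(89.0)), (np.float64(-55.0), np.float64(-42.0), np.float64(89.0)), (np.float64(-55.0), np.float64(-38.0), np.float64(89.0))]
308 [(np.float64(-63.0), np.float64(-67.0), np.float64(90.0)), (np.float64(-62.0), np.float64(-59.0), np.float64(88.0)), (np.float64(11.0), np.float64(-25.0), np.float64(-44.0)), (np.float64(11.0), np.float64(-21.0), np.float64(-44.0)), (np.float64(7.0), np.float64(-20.0), np.float64(-37.0))]
316 [(np.float64(-70.0), np.float64(-67.0), np.float64(88.0)), (np.float64(7.0), np.float64(-30.0), np.float64(-43.0)), (np.float64(11.0), np.float64(-24.0), np.float64(-50.0)), (np.float64(11.0), np.float64(-20.0), np.float64(-50.0)), (np.float64(4.0), np.float64(-20.0), np.float64(-39.0))]
324 [(np.float64(7.0), np.float64(-32.0), np.float64(-50.0)), (np.float64(7.0), np.float64(-28.0), np.float64(-50.0)), (np.float64(11.0), np.float64(-23.0), np.float64(-56.0)), (np.float64(9.0), np.float64(-20.0), np.f
[... 2029 characters left out ...]
131.0), np.float64(-44.0), np.float64(83.0)), (np.float64(-131.0), np.float64(-40.0), np.float64(83.0))]
388 [(np.float64(12.0), np.float64(-23.0), np.float64(-93.0)), (np.float64(12.0), np.float64(-20.0), np.float64(-93.0)), (np.float64(-5.0), np.float64(-21.0), np.float64(-73.0)), (np.float64(-146.0), np.float64(-46.0), np.float64(90.0)), (np.float64(-144.0), np.float64(-41.0), np.float64(88.0))]
396 [(np.float64(17.0), np.float64(-21.0), np.float64(-101.0)), (np.float64(17.0), np.float64(-18.0), np.float64(-101.0)), (np.float64(-8.0), np.float64(-21.0), np.float64(-73.0)), (np.float64(-154.0), np.float64(-46.0), np.float64(89.0)), (np.float64(-154.0), np.float64(-42.0), np.float64(89.0))]
```

Depth shows the fingertips really end about 36 mm behind the reported TCP (46 mm when open). The pads run from −36 to −73 mm, and the empty closings agree. I'll use that offset from here on.

```bash
python3 -m creep '[[76,0,0,0,0,0,0],[76,0,0,0,0,0,0],[76,0,0,0,0,0,0],[76,0,0,20,0,0,0],[76,0,0,0,0,0,0]]';python3 -m creep '[[76,0,0,7,0,0,0],[76,0,0,6,0,0,0],[76,0,0,0,0,0,0]]'; python3 -m creep '[[40,0,0,0,0,0,0],[40,0,0,0,0,0,0],[40,0,0,0,0,0,0],[40,0,0,0,0,0,0]]'
```

```text
time_s: 5.95
tcp_pos: [0.4552, 0.0345, -0.0242]
ee_rot: [-3.141, 0.001, 0.006]
wrist_force: [0.3, -0.2, -0.2]
finger_gap: 0.89
grasp_force: 0.0
time_s: 6.32
tcp_pos: [0.4565, 0.0344, -0.0364]
ee_rot: [-3.142, 0.001, 0.002]
wrist_force: [-0.9, 0.3, 0.3]
finger_gap: 0.89
grasp_force: 0.0
time_s: 6.82
tcp_pos: [0.4572, 0.0344, -0.0349]
ee_rot: [-3.142, 0.0, 0.0]
wrist_force: [-2.4, -1.7, 7.2]
finger_gap: 0.687
grasp_force: 62.5
```

```bash
python3 -m creep '[[40,0,0,-20,0,0,0],[40,0,0,-50,0,0,0],[40,0,0,-50,0,0,0],[40,0,0,0,0,0,0],[40,0,0,0,0,0,0]]';python3 -c "
from h import *
goal([.518,-.144,.08],0);c=snap('wrist','w5');cv2.imwrite('pics/w5c.png',c['frame'][200:440,120:520,::-1])"
```

```text
time_s: 7.45
tcp_pos: [0.4566, 0.0344, 0.0838]
ee_rot: [-3.142, 0.001, 0.0]
wrist_force: [-0.0, 0.2, -0.5]
finger_gap: 0.688
grasp_force: 64.5
tcp [0.4566 0.0344 0.0838] shift [ 61.5 178.4   3.8] turn [-0.  0. -0.] shift after turn [ 61.4 178.4   3.8] t 7.5
```

View pics/w5c.png

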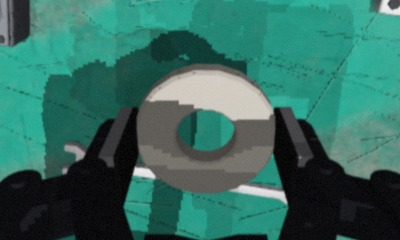

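Washer held level between the fingertips, bore centred about (327,328).

```bash
python3 -c "
from h import *
c=load('w5');q=ring(c,327,328,.0838+.045,80)
b=ray_z(c,120+206,200+129,.129);print(b)
W=cloud(c);print(W[320:330:3,290:300:3,2], W[280:285,310:340:6,2])
"
```

```text
ring [329.5 335.4 132.  158.4] [0.4552 0.0323 0.1288]
[0.45845793 0.03380355 0.129     ]
[[1.29333390e-01 1.28898073e-01 1.28518794e-01 1.29824835e-01]
 [1.28605510e-01 1.29368739e-01 1.28818184e-01 2.12791313e-04]
 [1.28689519e-01 1.28965723e-01 1.29188692e-01 9.40484153e-04]
 [1.29318072e-01 1.28986280e-01 1.27769744e-01 3.16989315e-05]] [[0.12892242 0.12959584 0.12874541 0.12942145 0.12761553]
 [0.12961086 0.1277986  0.12870882 0.12903692 0.12948862]
 [0.12853242 0.12852173 0.12882857 0.13023276 0.12790429]
 [0.1287478  0.12918247 0.12829492 0.1290885  0.12912091]
 [0.12919784 0.12886582 0.12959065 0.12878484 0.1289177 ]]
```

```bash
python3 -m creep '[[40,15,44.5,0,0,0,0],[40,15,44.5,0,0,0,0],[40,15,44.5,0,0,0,0],[40,15,44.5,0,0,0,0],[40,0,0,50,0,0,0]]';python3 -m creep '[[40,0,0,5,0,0,0],[40,0,0,0,0,0,0],[40,0,0,0,0,0,0]]';python3 -c "
from h import *
goal([.518,-.144,-.023],0);c=snap('wrist','w6');cv2.imwrite('pics/w6c.png',c['frame'][160:440,120:520,::-1])"
```

```text
time_s: 8.12
tcp_pos: [0.5221, -0.1487, 0.0362]
ee_rot: [3.137, -0.006, 0.015]
wrist_force: [0.2, 0.3, -0.7]
finger_gap: 0.686
grasp_force: 64.5
time_s: 8.5
tcp_pos: [0.5178, -0.1435, 0.0301]
ee_rot: [3.141, 0.001, 0.003]
wrist_force: [-0.2, 0.7, -0.0]
finger_gap: 0.686
grasp_force: 64.7
tcp [ 0.5178 -0.1435  0.0301] shift [ 0.1  0.4 53.1] turn [ 0.  -0.1  0. ] shift after turn [ 0.2  0.5 53.1] t 8.5
```

View pics/w6c.png

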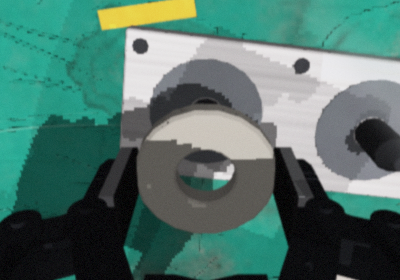

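```bash
python3 -c "
from h import *
c=load('w6');print(ray_z(c,327,262,.049));W=cloud(c);q=W[250:275,305:350].reshape(-1,3);k=q[(q[:,2]>.04)&(q[:,2]<.055)];print(k.mean(0),len(k),k.min(0),k.max(0))
"
```

```text
[ 0.53963796 -0.14458431  0.049     ]<string>:3: RuntimeWarning: Mean of empty slice.
  ret = um.true_divide(
Traceback (most recent call last):
ValueError: zero-size array to reduction operation minimum which has no identity
```

```bash
python3 -m creep '[[40,0,0,15,0,0,0],[40,0,0,8,0,0,0],[40,0,0,0,0,0,0]]';python3 -m creep '[[40,0,0,12,0,0,0],[40,0,0,12,0,0,0],[40,0,0,0,0,0,0]]';python3 -m creep '[[40,0,0,5,0,0,0],[40,0,0,0,0,0,0]]'
```

```text
time_s: 8.93
tcp_pos: [0.5164, -0.1434, 0.0051]
ee_rot: [-3.141, 0.0, 0.002]
wrist_force: [-0.0, -0.5, 0.4]
finger_gap: 0.686
grasp_force: 64.7
time_s: 9.3
tcp_pos: [0.5172, -0.1435, -0.0191]
ee_rot: [-3.141, 0.001, -0.001]
wrist_force: [2.0, 1.7, -2.4]
finger_gap: 0.69
grasp_force: 64.5
time_s: 9.55
tcp_pos: [0.5173, -0.1438, -0.0228]
ee_rot: [3.141, -0.0, 0.001]
wrist_force: [1.8, 0.8, 0.8]
finger_gap: 0.689
grasp_force: 64.8
```

```bash
python3 -m creep '[[76,0,0,0,0,0,0],[76,0,0,0,0,0,0],[76,0,0,-30,0,0,0],[76,0,0,-50,0,0,0],[76,0,0,0,0,0,0]]';python3 -m creep '[[76,4.5,-47.5,0,0,0,0],[76,4.5,-47.5,0,0,0,0],[76,4.5,-47.5,0,0,0,0],[76,4.5,-47,0,0,0,0],[76,0,0,0,0,0,0]]';python3 -m creep '[[76,0,0,0,0,0,0],[76,0,0,0,0,0,0]]';python3 -c "
from h import *
c=snap('wrist','w7');W=cloud(c)
q=ring(c,325,260,.01,70);goal([q[0],q[1],-.035])
d=snap('top','t7');ring(d,290,209,.01,18);ring(d,286,254,.01,18)
W=cloud(d);print('s1 washer',ring(d,362,261,.022,18))
cv2.imwrite('pics/m7.png',np.hstack([c['frame'][:,120:520],cv2.resize(d['frame'][180:340,150:310+0],(400,480))[:, :400]])[:,:,::-1])
cv2.imwrite('pics/m7.png',np.hstack([cv2.resize(c['frame'],(400,300)),cv2.resize(d['frame'][200:320,320:480],(400,300))])[:,:,::-1])
"
```

```text
time_s: 10.18
tcp_pos: [0.5206, -0.1453, 0.0615]
ee_rot: [3.138, -0.0, 0.013]
wrist_force: [-0.2, -0.0, 0.0]
finger_gap: 0.891
grasp_force: 0.0
time_s: 10.8
tcp_pos: [0.5335, 0.0486, 0.0556]
ee_rot: [-3.141, -0.007, 0.004]
wrist_force: [-0.2, -0.5, -0.4]
finger_gap: 0.89
grasp_force: 0.0
time_s: 11.05
tcp_pos: [0.5345, 0.0447, 0.0564]
ee_rot: [3.141, -0.003, -0.002]
wrist_force: [0.4, 0.0, 0.8]
finger_gap: 0.891
grasp_force: 0.0
ring [323.5 251.8  86.3  90.5] [0.5374 0.0456 0.01  ]
tcp [0.5346 0.0446 0.0566] shift [ 2.8 -1.  91.6] turn [ 0.   0.  -0.1] shift after turn [ 2.8 -1.  91.6] t 11.1
ring [290.  208.4  22.7  24.1] [0.649  0.0351 0.01  ]
ring [292.5 263.    2.1   3.5] [0.5101 0.0288 0.01  ]
ring [361.6 260.4  39.7  41.8] [ 0.5154 -0.1441  0.022 ]
s1 washer [ 0.51539481 -0.14414373  0.022     ]
```

View pics/m7.png

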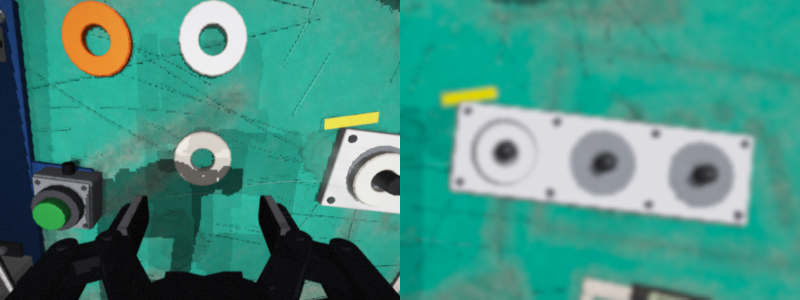

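Left: washer B sits at about (202,159) between the fingers. Right: the first washer lies flat and seated round spindle 1 at (505,152).

```bash
python3 -m creep '[[76,2.5,-1,40,0,0,0],[76,0,0,40,0,0,0],[76,0,0,11,0,0,0],[76,0,0,0,0,0,0]]';python3 -m creep '[[40,0,0,0,0,0,0],[40,0,0,0,0,0,0],[40,0,0,0,0,0,0],[40,0,0,0,0,0,0]]'; python3 -m creep '[[40,0,0,-20,0,0,0],[40,0,0,-50,0,0,0],[40,0,0,-50,0,0,0],[40,0,0,0,0,0,0]]';python3 -m creep '[[40,-6,58,0,0,0,0],[40,-6,58,0,0,0,0],[40,-6,58,0,0,0,0],[40,-6,58,0,0,0,0],[40,-6.5,56.5,0,0,0,0]]';python3 -m creep '[[40,0,0,50,0,0,0],[40,0,0,5,0,0,0],[40,0,0,0,0,0,0],[40,0,0,0,0,0,0],[40,0,0,0,0,0,0]]';python3 -c "
from h import *
goal([.507,-.243,-.023])
c=snap('wrist','w8')
W=cloud(c);s=st();Z=s['tcp_pos'][2]
q=W[200:400,200:450].reshape(-1,3);k=q[(abs(q[:,2]-Z-.045)<.003)];print(len(k),'washer',((k.max(0)+k.min(0))/2).round(4),(k.max(0)-k.min(0)).round(3))
"
```

```text
time_s: 11.65
tcp_pos: [0.5369, 0.0464, -0.0345]
ee_rot: [-3.142, 0.002, 0.002]
wrist_force: [-0.4, -0.6, -0.3]
finger_gap: 0.887
grasp_force: 0.0
time_s: 12.15
tcp_pos: [0.54, 0.0466, -0.0316]
ee_rot: [3.141, -0.0, 0.007]
wrist_force: [0.6, -0.2, 6.8]
finger_gap: 0.674
grasp_force: 64.2
time_s: 12.65
tcp_pos: [0.5426, 0.0467, 0.0921]
ee_rot: [3.141, -0.0, 0.02]
wrist_force: [0.3, -0.5, -0.3]
finger_gap: 0.674
grasp_force: 64.0
time_s: 13.28
tcp_pos: [0.5057, -0.243, 0.0849]
ee_rot: [-3.141, 0.001, 0.002]
wrist_force: [0.5, -1.2, -1.2]
finger_gap: 0.671
grasp_force: 64.1
time_s: 13.9
tcp_pos: [0.5083, -0.2418, 0.0327]
ee_rot: [3.14, 0.002, 0.004]
wrist_force: [0.9, -0.4, -0.3]
finger_gap: 0.67
grasp_force: 64.3
tcp [ 0.5083 -0.2418  0.0327] shift [-1.4  1.1 55.7] turn [ 0.1 -0.1  0.1] shift after turn [-1.3  1.2 55.7] t 13.9
5046 washer [ 0.5045 -0.2419  0.0775] [0.059 0.082 0.006]
```

```bash
python3 -c "
from h import *
c=snap('wrist','w8b');cv2.imwrite('pics/w8c.png',c['frame'][160:440,120:520,::-1])
W=cloud(c);s=st();Z=s['tcp_pos'][2]
q=W[200:400,277:377].reshape(-1,3);k=q[(abs(q[:,2]-Z-.045)<.004)];print(s['tcp_pos'],len(k),'washer',((k.max(0)+k.min(0))/2).round(4),(k.max(0)-k.min(0)).round(3))
A=np.c_[k[:,:2]-k[:,:2].mean(0),np.ones(len(k))];print('tilt deg',np.degrees(np.linalg.lstsq(A,k[:,2],rcond=None)[0][:2]))
"
```

```text
[ 0.50785719 -0.2417307   0.03221114] 8071 washer [ 0.5039 -0.2425  0.0748] [0.062 0.045 0.003]
tilt deg [ 0.01351546 -0.06379287]
```

View pics/w8c.png

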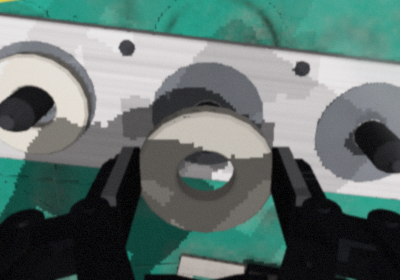

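Washer held level. Spindle 2's disc is right behind it at crop (207,95).

```bash
python3 -m creep '[[40,2.5,0.5,10,0,0,0],[40,0,0,13,0,0,0],[40,0,0,0,0,0,0]]';python3 -m creep '[[40,0,0,12,0,0,0],[40,0,0,12,0,0,0],[40,0,0,0,0,0,0]]';python3 -m creep '[[40,0,0,5,0,0,0],[40,0,0,0,0,0,0],[40,0,0,0,0,0,0]]'
```

```text
time_s: 14.38
tcp_pos: [0.5077, -0.2411, 0.0057]
ee_rot: [-3.139, 0.0, 0.006]
wrist_force: [-0.3, -0.3, -0.7]
finger_gap: 0.671
grasp_force: 64.2
time_s: 14.75
tcp_pos: [0.5079, -0.2413, -0.0178]
ee_rot: [-3.14, 0.001, 0.005]
wrist_force: [-0.0, 0.1, -0.4]
finger_gap: 0.673
grasp_force: 64.3
time_s: 15.12
tcp_pos: [0.5097, -0.2424, -0.0195]
ee_rot: [3.141, -0.0, -0.0]
wrist_force: [-2.4, 1.5, 7.0]
finger_gap: 0.671
grasp_force: 65.2
```

```bash
python3 -m creep '[[76,0,0,-1,0,0,0],[76,0,0,0,0,0,0],[76,0,0,-30,0,0,0],[76,0,0,-50,0,0,0],[76,0,0,0,0,0,0]]';python3 -m creep '[[76,28,-55,-8,0,0,0],[76,28,-55,-8,0,0,0],[76,28,-55,-8,0,0,0],[76,28,-55,0,0,0,0],[76,28,-57,0,0,0,0]]';python3 -m creep '[[80,0,0,0,0,0,-10],[80,0,0,0,0,0,-10],[80,0,0,0,0,0,-10],[80,0,0,0,0,0,-10],[80,0,0,0,0,0,-10]]' | head -3; python3 -m creep '[[80,0,0,0,0,0,-10],[80,0,0,0,0,0,-10],[80,0,0,0,0,0,-10],[80,0,0,0,0,0,-10],[80,0,0,0,0,0,0]]'; python3 -m creep '[[80,0,0,0,0,0,0],[80,0,0,0,0,0,0],[80,0,0,0,0,0,0]]'>/dev/null;python3 -c "
from h import *
c=snap('wrist','w9')
q=ring(c,325,240,.01,70);goal([q[0],q[1],-.035],90)
cv2.imwrite('pics/w9s.png',cv2.resize(c['frame'],(400,300))[:,:,::-1])
d=snap('top','t9');ring(d,290,209,.01,18)
"
```

```text
time_s: 15.75
tcp_pos: [0.5134, -0.2447, 0.0649]
ee_rot: [3.136, -0.0, 0.014]
wrist_force: [-0.4, -0.2, 0.2]
finger_gap: 0.891
grasp_force: 0.0
time_s: 16.38
tcp_pos: [0.6491, 0.0356, 0.0827]
ee_rot: [3.141, -0.001, -0.002]
wrist_force: [1.3, -0.2, -0.5]
finger_gap: 0.89
grasp_force: 0.0
time_s: 17.0
tcp_pos: [0.648, 0.034, 0.0821]
ee_rot: [-2.843, -1.335, 0.003]
time_s: 17.62
tcp_pos: [0.6481, 0.0339, 0.0824]
ee_rot: [-2.223, -2.218, 0.002]
wrist_force: [0.3, 0.1, 0.3]
finger_gap: 0.937
grasp_force: 0.0
ring [327.  237.7  79.5  82. ] [0.6499 0.0376 0.01  ]
tcp [0.649  0.0339 0.084 ] shift [  3.7   0.9 119. ] turn [ 0.  -0.  -0.1] shift after turn [  3.7   0.9 119. ] t 18.1
ring [298.3 211.3   6.3  15.7] [0.6415 0.0139 0.01  ]
```

View pics/w9s.png

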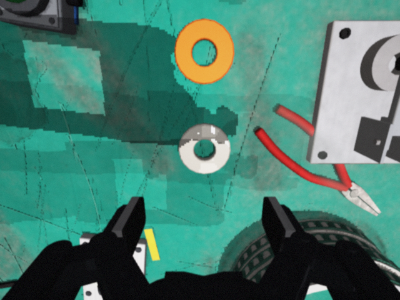

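White washer at (205,148). The orange look-alike at (204,50) is well off to +y, and the pliers are clear of the fingers.

```bash
python3 -m creep '[[76,3.5,1,40,0,0,0],[76,0,0,40,0,0,0],[76,0,0,38,0,0,0],[76,0,0,0,0,0,0]]';python3 -m creep '[[40,0,0,0,0,0,0],[40,0,0,0,0,0,0],[40,0,0,0,0,0,0],[40,0,0,0,0,0,0]]'; python3 -m creep '[[40,0,0,-20,0,0,0],[40,0,0,-50,0,0,0],[40,0,0,-50,0,0,0],[40,0,0,0,0,0,0],[40,0,0,0,0,0,0]]'; python3 -c "
from h import *
goal([.494,-.342,.084],90)"
```

```text
time_s: 18.6
tcp_pos: [0.6457, 0.0376, -0.0381]
ee_rot: [-2.217, -2.216, 0.009]
wrist_force: [-0.1, -0.8, -0.4]
finger_gap: 0.887
grasp_force: 0.0
time_s: 19.1
tcp_pos: [0.652, 0.0373, -0.032]
ee_rot: [2.22, 2.219, 0.004]
wrist_force: [0.3, -0.3, 5.6]
finger_gap: 0.679
grasp_force: 64.7
time_s: 19.73
tcp_pos: [0.6497, 0.0374, 0.0866]
ee_rot: [2.222, 2.221, 0.0]
wrist_force: [0.1, 0.3, -0.3]
finger_gap: 0.68
grasp_force: 64.2
tcp [0.6497 0.0374 0.0866] shift [-379.5 -155.6    2.5] turn [ 0.  0. -0.] shift after turn [-379.4 -155.7    2.6] t 19.7
```

```bash
python3 -m creep '[[40,-54,-22,0,0,0,0],[40,-54,-22,0,0,0,0],[40,-54,-22,0,0,0,0],[40,-54,-22,0,0,0,0],[40,-54,-22,0,0,0,0]]' | head -2; python3 -m creep '[[40,-54,-22,0,0,0,0],[40,-55.5,-23.5,0,0,0,0],[40,0,0,50,0,0,0],[40,0,0,0,0,0,0],[40,0,0,0,0,0,0]]';python3 -m creep '[[40,0,0,0,0,0,0],[40,0,0,0,0,0,0]]'>/dev/null;python3 -c "
from h import *
c=snap('wrist','w10');goal([.494,-.342,-.023],90)
W=cloud(c);s=st();Z=s['tcp_pos'][2]
q=W[200:400,277:377].reshape(-1,3);k=q[(abs(q[:,2]-Z-.043)<.004)];print(len(k),'washer',((k.max(0)+k.min(0))/2).round(4),(k.max(0)-k.min(0)).round(3))
"
```

```text
time_s: 20.35
tcp_pos: [0.5372, -0.2331, 0.0836]
time_s: 20.98
tcp_pos: [0.4938, -0.3409, 0.0351]
ee_rot: [-2.219, -2.22, 0.0]
wrist_force: [0.1, 0.5, -0.5]
finger_gap: 0.677
grasp_force: 64.4
tcp [ 0.4956 -0.3423  0.0375] shift [ 0.4 -1.7 60.5] turn [0.1 0.1 0. ] shift after turn [ 0.3 -1.6 60.5] t 21.3
9066 washer [ 0.4959 -0.343   0.0791] [0.045 0.062 0.005]
```

```bash
python3 -m creep '[[40,1,-1,15,0,0,0],[40,0,0,13,0,0,0],[40,0,0,0,0,0,0]]';python3 -m creep '[[40,0,0,12,0,0,0],[40,0,0,12,0,0,0],[40,0,0,0,0,0,0]]';python3 -m creep '[[40,0,0,5,0,0,0],[40,0,0,0,0,0,0],[40,0,0,0,0,0,0]]'
```

```text
time_s: 21.65
tcp_pos: [0.4916, -0.3395, 0.0054]
ee_rot: [-2.218, -2.218, 0.001]
wrist_force: [-0.0, 0.2, -0.3]
finger_gap: 0.678
grasp_force: 64.4
time_s: 22.02
tcp_pos: [0.4922, -0.3401, -0.0178]
ee_rot: [-2.22, -2.219, 0.0]
wrist_force: [0.0, -0.0, -0.4]
finger_gap: 0.681
grasp_force: 64.4
time_s: 22.4
tcp_pos: [0.4939, -0.3415, -0.02]
ee_rot: [2.221, 2.22, -0.0]
wrist_force: [-1.5, 2.0, 5.7]
finger_gap: 0.679
grasp_force: 65.2
```

```bash
python3 -m creep '[[76,0,0,-1,0,0,0],[76,0,0,0,0,0,0],[76,0,0,-40,0,0,0],[76,0,0,-50,0,0,0],[76,0,0,-40,0,0,0]]'|head -2; python3 -m creep '[[76,0,0,-30,0,0,0],[76,0,0,-30,0,0,0],[76,0,0,0,0,0,0]]'|head -2; cat >> h.py <<'E'
E
python3 - <<'E'
from h import *
c=load('top0');d=snap('top','t11');f=d['frame'];W=cloud(d)
pts=[]
for u,v,z in((188,234,.140),(184,267,.124),(180,300,.109)):
    for q in(c,d):
        hs=cv2.cvtColor(q['frame'],cv2.COLOR_RGB2HSV);p=hs[v-10:v+11,u-10:u+11]
        m=((p[...,0]>8)&(p[...,0]<28)&(p[...,1]>90)&(p[...,2]>90)).astype(np.uint8)
        y,x=np.nonzero(m);uc,vc=(x.min()+x.max())/2+u-10,(y.min()+y.max())/2+v-10
        print(uc,vc,m.sum(),ray_z(q,uc,vc,z).round(4))
    pts.append(ray_z(c,uc,vc,z))
u=pts[0]-pts[2];print('dir',np.degrees(np.arctan2(u[1],u[0])),np.hypot(u[0],u[1]))
for uu,v in((362,261),(402,265),(442,269)):ring(d,uu,v,.022,16)
cv2.imwrite('pics/t11c.png',np.vstack([cv2.resize(f[225:300,330:480],(600,300)),cv2.resize(f[240:320,140:300],(600,300))])[:,:,::-1])
E
```

```text
time_s: 23.02
tcp_pos: [0.4937, -0.3414, 0.1116]
time_s: 23.4
tcp_pos: [0.4953, -0.3427, 0.1731]
187.0 234.0 81 [0.5702 0.2667 0.14  ]
187.0 234.0 78 [0.5702 0.2667 0.14  ]
183.0 267.0 101 [0.4958 0.2778 0.124 ]
183.0 267.0 102 [0.4958 0.2778 0.124 ]
178.0 302.0 161 [0.416 0.291 0.109]
178.0 302.0 161 [0.416 0.291 0.109]
dir -8.955862523771078 0.15613427682808062
ring [361.5 260.5  36.7  36.7] [ 0.5151 -0.1439  0.022 ]
ring [401.5 264.5  36.7  36.7] [ 0.5047 -0.2439  0.022 ]
ring [441.  268.2  35.1  36.7] [ 0.4952 -0.3426  0.022 ]
```

View pics/t11c.png

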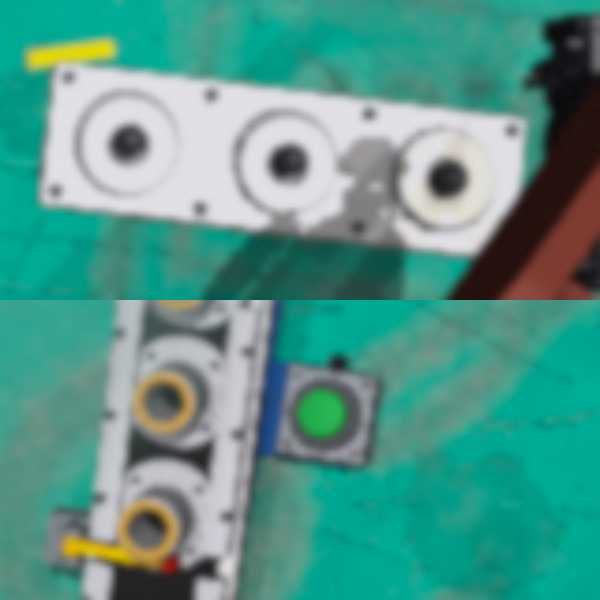

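All three washers lie flat on their spindles. The lower strip shows the bosses at (164,402) and (148,528), the arm's red tip at (172,565) and the button at (323,413).

```bash
cat >> h.py <<'E'
CY=-8.5
def chute(yaw=None):
    y=np.radians(CY if yaw is None else yaw);c,s=np.cos(np.radians(12)),np.sin(np.radians(12));u=np.array([np.cos(y),np.sin(y),0])
    U=u*c+np.array([0,0,s]); N=-u*s+np.array([0,0,c]); L=np.cross(N,U); return U,L,N
def goalc(p,yaw=None):
    """tool x downhill, z into floor; p=TCP target"""
    U,L,N=chute(yaw);D=Ro.from_matrix(np.stack([-U,np.cross(-N,-U),-N],1));s=manip.read_state();R=Ro.from_rotvec(s['ee_rot'])
    e=np.array(p)-s['tcp_pos'];print('tcp',s['tcp_pos'].round(4),'shift now',(R.inv().apply(e)*1e3).round(1),'turn',(R.inv()*D).as_rotvec(degrees=True).round(1),'after',(D.inv().apply(e)*1e3).round(1),'t',round(s['time_s'],1))
E
python3 -c "
from h import *
U,L,N=chute();goalc(np.array([.571,.267,.14])+.04*N);goal([.56,.267,.19],171.5)"
```

```text
tcp [ 0.4941 -0.3416  0.1708] shift now [609.8  68.5  -9.2] turn [ -8.5  -9.7 -81.2] after [ 20.  613.3 -12.8] t 23.4
tcp [ 0.4941 -0.3416  0.1708] shift [608.6  65.8 -20.1] turn [  0.    0.2 -81.5] shift after turn [ 24.7 611.7 -19.2] t 23.4
```

```bash
python3 -m creep '[[60,55,6,-4,0,0,0],[60,55,6,-4,0,0,0],[60,55,6,-4,0,0,0],[60,55,6,-4,0,0,0],[60,55,6,-4,0,0,0]]'|head -2; python3 -m creep '[[60,55,6,0,0,0,0],[60,55,6,0,0,0,0],[60,55,6,0,0,0,0],[60,55,6,0,0,0,0],[60,55,6,0,0,0,0]]'|head -2;  python3 -m creep '[[60,57,6,0,0,0,0],[60,0,0,0,0,0,-10],[60,0,0,0,0,0,-10],[60,0,0,0,0,0,-10],[60,0,0,0,0,0,-10]]'|head -2;python3 -m creep '[[60,0,0,0,0,0,-10],[60,0,0,0,0,0,-10],[60,0,0,0,0,0,-10],[60,0,0,0,0,0,-11],[60,0,0,0,0,0,0]]'|head -2;python3 -m creep '[[60,0,0,0,0,-6,0],[60,0,0,0,0,-6,0],[60,0,0,0,0,0,0],[60,0,0,0,0,0,0],[60,0,0,0,0,0,0]]'; python3 -c "
from h import *
c=snap('wrist','w12')
U,L,N=chute();goalc(np.array([.571,.267,.14])+.04*N)"
```

```text
time_s: 24.08
tcp_pos: [0.522, -0.064, 0.1875]
time_s: 24.7
tcp_pos: [0.5521, 0.2104, 0.1871]
time_s: 25.32
tcp_pos: [0.558, 0.2655, 0.1867]
time_s: 25.95
tcp_pos: [0.5582, 0.2655, 0.1872]
time_s: 26.58
tcp_pos: [0.5606, 0.2658, 0.1901]
ee_rot: [0.239, 2.923, -0.025]
wrist_force: [-0.0, -0.6, -0.8]
finger_gap: 0.707
grasp_force: 0.0
tcp [0.5606 0.2657 0.1902] shift now [ 0.6  2.8 11.2] turn [-0.2 -0.  -0.8] after [ 0.5  2.8 11.2] t 26.6
```

View pics/w12.png

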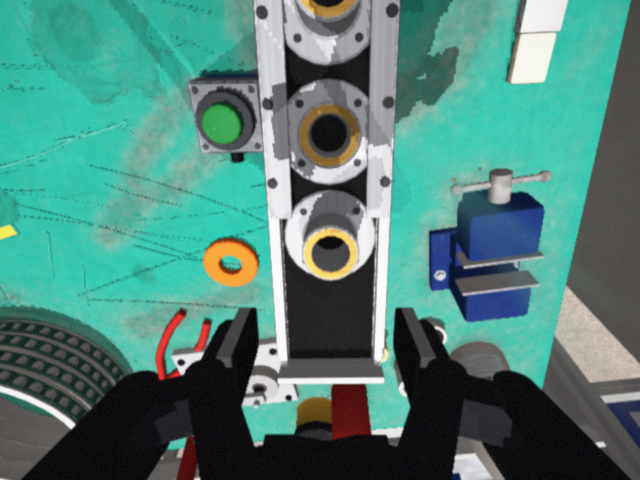

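Wrist view from downhill: hub 3 ring at (331,254), hub 2 ring at (329,133). The rails end at row ≈218, the end plate is at row ≈372, and the channel is open between them.

```bash
python3 - <<'E'
from h import *
c=load('w12');hs=cv2.cvtColor(c['frame'],cv2.COLOR_RGB2HSV);W=cloud(c)
for u,v in((331,254),(329,133)):
    p=hs[v-35:v+35,u-35:u+35];m=((p[...,0]>8)&(p[...,0]<32)&(p[...,1]>80)&(p[...,2]>60)).astype(np.uint8)
    n,l,s,_=cv2.connectedComponentsWithStats(m);k=1+s[1:,4].argmax();ct,_=cv2.findContours((l==k).astype(np.uint8),0,1)
    e=cv2.fitEllipse(cv2.convexHull(max(ct,key=len)));uc,vc=e[0][0]+u-35,e[0][1]+v-35
    q=W[v-35:v+35,u-35:u+35][l==k];q=q[~np.isnan(q[:,0])];z=np.median(q[:,2]);print('hub',uc,vc,e[1],z.round(4),ray_z(c,uc,vc,z).round(4),((np.percentile(q,2,0)+np.percentile(q,98,0))/2).round(4))
# floor plane
F=W[285:345:4,300:365:4].reshape(-1,3);F=F[~np.isnan(F[:,0])];A=np.c_[F[:,:2],np.ones(len(F))];co=np.linalg.lstsq(A,F[:,2],rcond=None)[0]
print('floor',co,'slope',np.hypot(co[0],co[1]),'dir',np.degrees(np.arctan2(co[1],co[0])))
# wall outer edges: points with height ~ above floor, per row extents
for v in range(230,365,20):
    r=W[v,255:405];h=r[:,2]-(r[:,:2]@co[:2]+co[2]);k=np.nonzero(h>-.03)[0]+255
    k=k[(k>262)&(k<398)]
    print(v,k.min(),k.max(),W[v,k.min()+2].round(4),W[v,k.max()-2].round(4),h[k.min()+2-255].round(3))
for u,v in((275,215),(275,222),(380,214),(380,222)):print(u,v,W[v,u].round(4))
E
```

```text
hub 330.2620429992676 253.23395538330078 (49.574684143066406, 52.50736618041992) 0.1406 [0.5707 0.2668 0.1406] [0.5708 0.2668 0.1212]
hub 328.9525680541992 134.66605758666992 (59.31623077392578, 61.922481536865234) 0.1252 [0.4964 0.278  0.1252] [0.4969 0.2779 0.1252]
floor [ 0.20959416 -0.02906466 -0.01711025] slope 0.21159977421296924 dir -7.894921150166087
230 269 389 [0.5701 0.2196 0.0945] [0.5846 0.3108 0.0957] -0.001
250 270 388 [0.5867 0.2168 0.0978] [0.6007 0.3082 0.0995] -0.002
270 271 387 [0.6035 0.214  0.1018] [0.619  0.3057 0.1012] -0.001
290 273 386 [0.6205 0.2122 0.1066] [0.6364 0.3029 0.1056] -0.0
310 274 397 [0.6397 0.2088 0.1095] [0.5493 0.2974 0.2277] -0.001
330 276 397 [0.6498 0.2098 0.1235] [0.5569 0.2962 0.2318] 0.011
350 277 397 [0.6789 0.2032 0.1181] [0.5647 0.2951 0.2359] -0.001
275 215 [0.5523 0.2287 0.1065]
275 222 [0.5589 0.2268 0.1045]
380 214 [0.5641 0.3055 0.1067]
380 222 [0.5721 0.3052 0.1042]
```

```bash
sed -i 's/^CY=.*/CY=-8.6/' h.py; python3 -m creep '[[60,0.5,3,50,0,0,-0.8],[60,0,0,50,0,0,0],[60,0,0,14,0,0,0],[60,0,0,0,0,0,0],[60,0,0,0,0,0,0]]'; python3 -c "
from h import *
U,L,N=chute();goalc(np.array([.5707,.2668,.1406])-.064*N)"; python3 -m creep '[[30,0,0,0,0,0,0],[30,0,0,0,0,0,0],[30,0,0,0,0,0,0],[30,0,0,0,0,0,0]]'; python3 -m creep '[[30,-10,0,-0.5,0,0,0],[30,-15,0,0,0,0,0],[30,-15,0,0,0,0,0],[30,0,0,0,0,0,0]]'
```

```text
time_s: 27.25
tcp_pos: [0.5849, 0.2659, 0.081]
ee_rot: [0.217, 2.921, -0.024]
wrist_force: [-0.5, 0.1, 0.4]
finger_gap: 0.712
grasp_force: 0.0
tcp [0.5849 0.2659 0.081 ] shift now [ 1.5 -1.2  2.8] turn [-0.   0.2  0.1] after [ 1.5 -1.2  2.8] t 27.2
time_s: 27.75
tcp_pos: [0.5846, 0.2659, 0.0814]
ee_rot: [0.216, 2.921, -0.024]
wrist_force: [-1.8, -0.4, 6.5]
finger_gap: 0.45
grasp_force: 59.9
time_s: 28.25
tcp_pos: [0.6239, 0.2601, 0.0899]
ee_rot: [0.217, 2.92, -0.024]
wrist_force: [0.5, 0.7, 4.5]
finger_gap: 0.454
grasp_force: 61.4
```

```bash
python3 -m creep '[[30,0,0,-20,0,0,0],[30,0,0,-40,0,0,0],[30,0,0,-50,0,0,0],[30,0,0,0,0,6,0],[30,0,0,0,0,6,0]]'; python3 -m creep '[[30,0,0,0,0,0,0],[30,0,0,0,0,0,0],[30,0,0,0,0,0,0]]'; python3 -c "
from h import *
goal([.5175,-.144,.19],171)
c=snap('wrist','w13');cv2.imwrite('pics/w13c.png',c['frame'][160:440,120:520,::-1])"
```

```text
time_s: 28.88
tcp_pos: [0.5976, 0.2636, 0.1964]
ee_rot: [-0.23, -3.13, 0.003]
wrist_force: [-0.7, 0.4, -3.3]
finger_gap: 0.451
grasp_force: 61.1
time_s: 29.25
tcp_pos: [0.5976, 0.2632, 0.1941]
ee_rot: [-0.231, -3.132, 0.005]
wrist_force: [-0.1, -0.6, -3.0]
finger_gap: 0.448
grasp_force: 61.1
tcp [0.5976 0.2632 0.1941] shift [  19.4 -414.6    5.6] turn [-0.2 -0.   0.5] shift after turn [  15.4 -414.7    4.1] t 29.2
```

View pics/w13c.png

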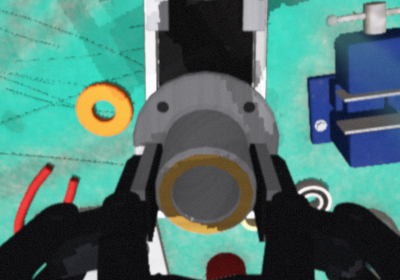

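Hub 3 held upright, ring centred at crop (207,193), i.e. (327,353).

```bash
cat >> h.py <<'E'
def held(c,z_off=None,u0=327,v0=353):
    """centre of held hub's bore ring, from depth & ellipse, in world"""
    hs=cv2.cvtColor(c['frame'],cv2.COLOR_RGB2HSV);W=cloud(c);s=manip.read_state();p=hs[v0-65:v0+65,u0-65:u0+65]
    m=((p[...,0]>8)&(p[...,0]<32)&(p[...,1]>70)&(p[...,2]>40)).astype(np.uint8)
    n,l,st_,_=cv2.connectedComponentsWithStats(m);k=1+st_[1:,4].argmax();ct,_=cv2.findContours((l==k).astype(np.uint8),0,1)
    q=W[v0-65:v0+65,u0-65:u0+65][l==k];q=q[~np.isnan(q[:,0])];z=np.median(q[:,2])
    e=cv2.fitEllipse(cv2.convexHull(max(ct,key=len)));r=ray_z(c,e[0][0]+u0-65,e[0][1]+v0-65,z)
    g=q[abs(q[:,2]-z)<.006];A=np.c_[g[:,:2]-g[:,:2].mean(0),np.ones(len(g))]
    print('ring c',r.round(4),'bbox',((g.max(0)+g.min(0))/2).round(4),'ext',(g.max(0)-g.min(0)).round(4),'slope deg',np.degrees(np.linalg.lstsq(A,g[:,2],rcond=None)[0][:2]).round(1),'tcp',s['tcp_pos'].round(4),'d',(r-s['tcp_pos']).round(4));return r
E
python3 -c "
from h import *
held(load('w13'))
W=cloud(load('w13'));print(W[160+105,120+150:120+270:20].round(4))"
```

```text
ring c [0.5962 0.2632 0.2554] bbox [0.5973 0.2631 0.2534] ext [0.0368 0.0361 0.0078] slope deg [-0.5 -0.2] tcp [0.5978 0.2633 0.1943] d [-0.0016 -0.0001  0.0611]
[[0.5725 0.2403 0.2157]
 [0.5738 0.2496 0.2159]
 [0.5753 0.2588 0.2156]
 [0.5761 0.2681 0.217 ]
 [0.5776 0.2773 0.2167]
 [0.5789 0.2865 0.2168]]
```

```bash
python3 -m creep '[[30,2.6,-59,0,0,0,0],[30,2.6,-59,0,0,0,0],[30,2.6,-59,0,0,0,0],[30,2.6,-59,0,0,0,0],[30,2.6,-59,0,0,0,0]]'|head -2; python3 -m creep '[[30,2.6,-59,0,0,0,0],[30,2.6,-60,50,0,0,0],[30,0,0,60,0,0,0],[30,0,0,30,0,0,0],[30,0,0,0,0,0,0]]'; python3 -m creep '[[30,0,0,0,0,0,0],[30,0,0,0,0,0,0],[30,0,0,0,0,0,0]]'; python3 -c "
from h import *
c=snap('wrist','w14');held(c);goal([.5185,-.144,.007],171)"
```

```text
time_s: 29.92
tcp_pos: [0.5417, -0.0281, 0.1959]
time_s: 30.55
tcp_pos: [0.5185, -0.1308, 0.0629]
ee_rot: [-0.232, -3.126, 0.001]
wrist_force: [-0.2, -0.2, -1.9]
finger_gap: 0.454
grasp_force: 61.8
time_s: 30.92
tcp_pos: [0.5237, -0.1326, 0.0679]
ee_rot: [0.232, 3.13, -0.006]
wrist_force: [-0.6, -0.4, -4.1]
finger_gap: 0.455
grasp_force: 61.8
ring c [ 0.522  -0.1327  0.1292] bbox [ 0.523  -0.1329  0.1291] ext [0.0371 0.0361 0.0043] slope deg [-0.2 -0.2] tcp [ 0.5233 -0.1325  0.0674] d [-0.0012 -0.0002  0.0617]
tcp [ 0.5233 -0.1325  0.0674] shift [  3.2 -11.8  60.5] turn [-0.2  0.2  0.5] shift after turn [  2.9 -12.1  60.4] t 31.0
```

```bash
python3 -m creep '[[30,3.2,-11.5,4,0,0,0],[30,0,0,0,0,0,0],[30,0,0,0,0,0,0],[30,0,0,0,0,0,0]]'; python3 -c "
from h import *
c=snap('wrist','w15');held(c);goal([.5185,-.144,.007],171);cv2.imwrite('pics/w15c.png',c['frame'][160:440,120:520,::-1])
W=cloud(c);q=W[150:300,250:400].reshape(-1,3);k=q[(q[:,2]>.018)&(q[:,2]<.027)];print(len(k),k.mean(0).round(4),k.min(0).round(4),k.max(0).round(4))"
```

```text
time_s: 31.48
tcp_pos: [0.5172, -0.1432, 0.0619]
ee_rot: [-0.233, -3.133, 0.004]
wrist_force: [0.0, -1.2, -3.3]
finger_gap: 0.456
grasp_force: 61.8
ring c [ 0.5158 -0.1433  0.1232] bbox [ 0.5169 -0.1434  0.1231] ext [0.0369 0.0364 0.0041] slope deg [-0.4 -0.1] tcp [ 0.5173 -0.1431  0.0619] d [-0.0015 -0.0002  0.0613]
tcp [ 0.5173 -0.1431  0.0619] shift [-1.3 -0.5 54.9] turn [-0.2 -0.   0.5] shift after turn [-1.4 -0.7 54.9] t 31.5
1657 [ 0.4937 -0.1415  0.0218] [ 0.4838 -0.1729  0.018 ] [ 0.511  -0.1138  0.0238]
```

```bash
python3 -m creep '[[30,-1,-0.5,10,0,0,0],[30,0,0,14,0,0,0],[30,0,0,0,0,0,0],[30,0,0,0,0,0,0]]';python3 -m creep '[[30,0,0,12,0,0,0],[30,0,0,10,0,0,0],[30,0,0,0,0,0,0]]';python3 -m creep '[[30,0,0,6,0,0,0],[30,0,0,3,0,0,0],[30,0,0,0,0,0,0]]'
```

```text
time_s: 32.02
tcp_pos: [0.5178, -0.1437, 0.0374]
ee_rot: [-0.232, -3.132, 0.004]
wrist_force: [0.0, -0.5, -2.5]
finger_gap: 0.448
grasp_force: 61.8
time_s: 32.4
tcp_pos: [0.5166, -0.1433, 0.0143]
ee_rot: [-0.232, -3.129, 0.003]
wrist_force: [-0.5, -0.0, -3.5]
finger_gap: 0.455
grasp_force: 61.7
time_s: 32.78
tcp_pos: [0.5184, -0.1441, 0.0072]
ee_rot: [0.233, 3.133, -0.005]
wrist_force: [-1.0, 0.4, -2.4]
finger_gap: 0.453
grasp_force: 61.9
```

```bash
python3 -m creep '[[30,0,0,2,0,0,0],[30,0,0,0,0,0,0],[30,0,0,0,0,0,0]]';python3 -m creep '[[60,0,0,0,0,0,0],[60,0,0,0,0,0,0],[60,0,0,-40,0,0,0],[60,0,0,-60,0,0,0],[60,0,0,-60,0,0,0]]';python3 -m creep '[[60,0,0,-20,0,-6,0],[60,0,0,0,0,-6,0],[60,0,0,0,0,0,0]]'|head -2; python3 -c "
from h import *
U,L,N=chute();goalc(np.array([.4966,.278,.1252])+.04*N)
d=snap('top','t16');W=cloud(d);q=W[245:275,345:375].reshape(-1,3);print('max z',np.nanpercentile(q[:,2],[80,90,97]))"
```

```text
time_s: 33.15
tcp_pos: [0.5184, -0.1442, 0.0071]
ee_rot: [-0.232, -3.132, 0.005]
wrist_force: [-5.4, 1.7, 9.9]
finger_gap: 0.449
grasp_force: 63.0
time_s: 33.78
tcp_pos: [0.518, -0.1434, 0.1661]
ee_rot: [-0.233, -3.132, 0.004]
wrist_force: [0.9, -0.7, 0.2]
finger_gap: 0.704
grasp_force: 0.0
time_s: 34.15
tcp_pos: [0.5164, -0.1429, 0.1843]
tcp [ 0.5164 -0.1429  0.1843] shift now [ 9.230e+01  4.134e+02 -1.000e-01] turn [-0.1 -0.1  0.1] after [ 93.  413.2   0.7] t 34.1
max z [0.55260582 0.55749548 0.56063846]
```

```bash
python3 -m creep '[[60,11.5,51.5,0,0,0,0],[60,11.5,51.5,0,0,0,0],[60,11.5,51.5,0,0,0,0],[60,11.5,51.5,0,0,0,0],[60,11.5,51.5,0,0,0,0]]'|head -2; python3 -m creep '[[60,11.5,51.5,0,0,0,0],[60,11.5,51.5,0,0,0,0],[60,12,52,0,0,0,0],[60,0,0,0,0,0,0],[60,0,0,0,0,0,0]]'|head -2;python3 -m creep '[[60,0,0,0,0,0,0],[60,0,0,0,0,0,0]]'|head -2; python3 -c "
from h import *
c=snap('wrist','w17');r=held(c,v0=255);U,L,N=chute();goalc(r-.064*N)
d=snap('top','t17');W=cloud(d);q=W[245:275,345:375].reshape(-1,3);k=q[q[:,2]>.058];print('hub on s1',len(k),k.mean(0).round(4),np.percentile(k[:,2],[50,90]))
cv2.imwrite('pics/m17.png',np.hstack([cv2.resize(c['frame'],(400,300)),cv2.resize(d['frame'][225:300,330:430],(400,300))])[:,:,::-1])"
```

```text
time_s: 34.83
tcp_pos: [0.5014, 0.1214, 0.1723]
time_s: 35.45
tcp_pos: [0.4899, 0.2779, 0.1639]
time_s: 35.7
tcp_pos: [0.49, 0.2766, 0.1646]
ring c [0.4967 0.278  0.1248] bbox [0.4969 0.2781 0.1253] ext [0.0363 0.0359 0.0094] slope deg [11.7 -1.8] tcp [0.49   0.2767 0.1647] d [ 0.0067  0.0013 -0.0398]
tcp [0.49   0.2767 0.1647] shift now [  2.    2.6 104.3] turn [-0.2  0.   0. ] after [  2.    2.3 104.3] t 35.8
hub on s1 131 [ 0.5171 -0.1432  0.0667] [0.06691549 0.07034544]
```

View pics/m17.png

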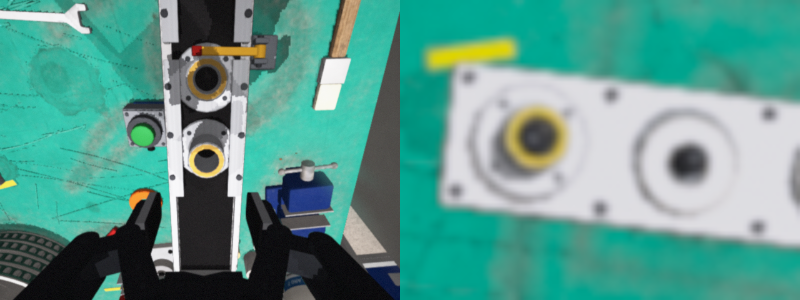

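Left: hub 2 ring at (208,158) between the fingers, with hub 1 and the yellow arm above it at (208,78). Right: hub 3 seated on spindle 1, top measured at 67 mm (68 expected). My picture allowance is used up, so I go on by numbers.

```bash
python3 -m creep '[[60,2,2.5,50,0,0,0],[60,0,0,40,0,0,0],[60,0,0,14,0,0,0],[60,0,0,0,0,0,0],[60,0,0,0,0,0,0]]'; python3 -m creep '[[30,0,0,0,0,0,0],[30,0,0,0,0,0,0],[30,0,0,0,0,0,0],[30,0,0,0,0,0,0]]'; python3 -m creep '[[30,0,0,-1,0,0,0],[30,-15,0,0,0,0,0],[30,-20,0,0,0,0,0],[30,0,0,0,0,0,0]]';python3 -m creep '[[30,-20,0,0,0,0,0],[30,-20,0,0,0,0,0],[30,0,0,0,0,0,0]]';python3 -m creep '[[30,-20,0,0,0,0,0],[30,-18,0,0,0,0,0],[30,0,0,0,0,0,0],[30,0,0,0,0,0,0]]'
```

```text
time_s: 36.42
tcp_pos: [0.5109, 0.2778, 0.0645]
ee_rot: [0.217, 2.922, -0.025]
wrist_force: [0.1, -0.0, 0.6]
finger_gap: 0.703
grasp_force: 0.0
time_s: 36.92
tcp_pos: [0.5107, 0.2779, 0.0649]
ee_rot: [0.216, 2.922, -0.025]
wrist_force: [-2.2, -0.9, 6.0]
finger_gap: 0.451
grasp_force: 59.9
time_s: 37.42
tcp_pos: [0.5453, 0.2727, 0.0724]
ee_rot: [0.217, 2.921, -0.024]
wrist_force: [0.2, -1.0, 4.2]
finger_gap: 0.454
grasp_force: 61.4
time_s: 37.8
tcp_pos: [0.5838, 0.2668, 0.0806]
ee_rot: [0.217, 2.921, -0.025]
wrist_force: [1.8, 0.6, 5.7]
finger_gap: 0.456
grasp_force: 61.6
time_s: 38.3
tcp_pos: [0.6198, 0.2614, 0.0884]
ee_rot: [0.216, 2.921, -0.025]
wrist_force: [0.4, -0.4, 5.3]
finger_gap: 0.452
grasp_force: 61.7
```

```bash
python3 -m creep '[[30,0,0,-20,0,0,0],[30,0,0,-40,0,0,0],[30,0,0,-50,0,0,0],[30,0,0,0,0,6,0],[30,0,0,0,0,6,0]]'; python3 -m creep '[[30,0,0,0,0,0,0],[30,0,0,0,0,0,0],[30,0,0,0,0,0,0]]'|head -2; python3 -c "
from h import *
c=snap('wrist','w18');held(c);goal([.5075,-.243,.195],171.5)"
```

```text
time_s: 38.92
tcp_pos: [0.5941, 0.2651, 0.1956]
ee_rot: [-0.23, -3.129, 0.004]
wrist_force: [0.2, 0.3, -3.1]
finger_gap: 0.448
grasp_force: 61.0
time_s: 39.3
tcp_pos: [0.5945, 0.2647, 0.1937]
ring c [0.5931 0.2646 0.2556] bbox [0.594  0.2644 0.2535] ext [0.0366 0.0363 0.0076] slope deg [-0.4 -0.1] tcp [0.5947 0.2648 0.194 ] d [-0.0017 -0.0001  0.0616]
tcp [0.5947 0.2648 0.194 ] shift [  11.7 -515.1    0.8] turn [-0.2 -0.   0.1] shift after turn [  11.2 -515.1   -1. ] t 39.4
```

```bash
python3 -m creep '[[30,1.1,-51.5,0,0,0,0],[30,1.1,-51.5,0,0,0,0],[30,1.1,-51.5,0,0,0,0],[30,1.1,-51.5,0,0,0,0],[30,1.1,-51.5,0,0,0,0]]'|head -2; python3 -m creep '[[30,1.1,-51.5,0,0,0,0],[30,1.1,-51.5,0,0,0,0],[30,1.1,-51.5,0,0,0,0],[30,1.1,-51.5,0,0,0,0],[30,1.1,-51.5,0,0,0,0]]'|head -2;python3 -m creep '[[30,0,0,50,0,0,0],[30,0,0,50,0,0,0],[30,0,0,32,0,0,0],[30,0,0,0,0,0,0],[30,0,0,0,0,0,0]]'|head -2;  python3 -m creep '[[30,0,0,0,0,0,0],[30,0,0,0,0,0,0]]'; python3 -c "
from h import *
c=snap('wrist','w19');held(c);goal([.5072,-.243,.005],171.5)
W=cloud(c);q=W[150:300,250:400].reshape(-1,3);k=q[(q[:,2]>.018)&(q[:,2]<.027)];print(len(k),k.min(0).round(4),k.max(0).round(4))"
```

```text
time_s: 39.98
tcp_pos: [0.5517, 0.0095, 0.1955]
time_s: 40.6
tcp_pos: [0.5084, -0.2442, 0.1963]
time_s: 41.22
tcp_pos: [0.5102, -0.244, 0.0657]
time_s: 41.48
tcp_pos: [0.5103, -0.2443, 0.0659]
ee_rot: [0.232, 3.13, -0.007]
wrist_force: [-0.0, -0.1, -3.4]
finger_gap: 0.451
grasp_force: 61.4
ring c [ 0.5086 -0.2443  0.1278] bbox [ 0.5099 -0.2444  0.1275] ext [0.0376 0.0362 0.0052] slope deg [-0.1 -0.1] tcp [ 0.51   -0.2441  0.0655] d [-0.0013 -0.0002  0.0623]
tcp [ 0.51   -0.2441  0.0655] shift [ 3.1  0.9 60.5] turn [-0.2  0.1  0. ] shift after turn [ 2.9  0.7 60.5] t 41.5
2525 [ 0.4711 -0.2737  0.018 ] [ 0.5069 -0.213   0.0247]
```

```bash
python3 -m creep '[[30,2.5,0.8,10,0,0,0],[30,0,0,16,0,0,0],[30,0,0,0,0,0,0],[30,0,0,0,0,0,0]]';python3 -m creep '[[30,0,0,12,0,0,0],[30,0,0,12,0,0,0],[30,0,0,0,0,0,0]]';python3 -m creep '[[30,0,0,6,0,0,0],[30,0,0,3,0,0,0],[30,0,0,0,0,0,0],[30,0,0,0,0,0,0]]'
```

```text
time_s: 42.02
tcp_pos: [0.5062, -0.2423, 0.0373]
ee_rot: [-0.233, -3.132, 0.004]
wrist_force: [0.4, 0.1, -2.3]
finger_gap: 0.45
grasp_force: 61.4
time_s: 42.4
tcp_pos: [0.505, -0.2415, 0.012]
ee_rot: [-0.232, -3.129, 0.002]
wrist_force: [0.0, 0.6, -2.5]
finger_gap: 0.451
grasp_force: 61.4
time_s: 42.9
tcp_pos: [0.5068, -0.2428, 0.0065]
ee_rot: [-0.232, -3.133, 0.005]
wrist_force: [-3.2, 1.9, 5.0]
finger_gap: 0.454
grasp_force: 62.2
```

```bash
python3 -m creep '[[60,0,0,0,0,0,0],[60,0,0,0,0,0,0],[60,0,0,-40,0,0,0],[60,0,0,-60,0,0,0],[60,0,0,-60,0,0,0]]'|head -2;python3 -m creep '[[60,0,0,-20,0,-6,0],[60,0,0,0,0,-6,0],[60,0,0,0,0,0,0],[60,0,0,0,0,0,0]]'; python3 -c "
from h import *
U,L,N=chute();goalc(np.array([.4213,.2894,.1086])+.05*N)"
```

```text
time_s: 43.52
tcp_pos: [0.5065, -0.242, 0.1663]
time_s: 44.02
tcp_pos: [0.5068, -0.2422, 0.1849]
ee_rot: [0.217, 2.926, -0.027]
wrist_force: [0.1, -1.1, 0.2]
finger_gap: 0.702
grasp_force: 0.0
tcp [ 0.5068 -0.2422  0.1849] shift now [175.2 513.2 -10.6] turn [-0.1 -0.1  0.1] after [176.3 512.8  -9.5] t 44.0
```

```bash
python3 -m creep '[[60,17.5,51.3,-1,0,0,0],[60,17.5,51.3,-1,0,0,0],[60,17.5,51.3,-1,0,0,0],[60,17.5,51.3,-1,0,0,0],[60,17.5,51.3,-1,0,0,0]]'|head -2; python3 -m creep '[[60,17.5,51.3,-1,0,0,0],[60,17.5,51.3,-1,0,0,0],[60,17.5,51.3,-1,0,0,0],[60,17.5,51.3,-1,0,0,0],[60,17.5,51.3,-1,0,0,0]]'|head -2;python3 -m creep '[[60,0,0,0,0,0,0],[60,0,0,0,0,0,0],[60,0,0,0,0,0,0],[60,0,0,0,0,0,0]]'|head -2; python3 -c "
from h import *
U,L,N=chute();goalc(np.array([.4213,.2894,.1086])-.064*N)
c=snap('wrist','w20')
hs=cv2.cvtColor(c['frame'],cv2.COLOR_RGB2HSV);W=cloud(c)
m=((hs[...,0]>8)&(hs[...,0]<20)&(hs[...,1]>70)&(hs[...,2]>40)).astype(np.uint8)
n,l,s,ce=cv2.connectedComponentsWithStats(m)
for k in range(1,n):
    if s[k,4]>120:
        q=W[l==k];print(s[k],ce[k].round(1),np.nanmedian(q,0).round(4))
m=((hs[...,0]>20)&(hs[...,0]<32)&(hs[...,1]>120)).astype(np.uint8);q=W[m>0];print(m.sum())
d=snap('top');W=cloud(d);q=W[250:280,387:417].reshape(-1,3);k=q[q[:,2]>.058];print('hub on s2',len(k),k.mean(0).round(4),np.percentile(k[:,2],[50,90]))"
```

```text
time_s: 44.65
tcp_pos: [0.4594, 0.0261, 0.1712]
time_s: 45.28
tcp_pos: [0.4113, 0.2935, 0.157]
time_s: 45.78
tcp_pos: [0.4116, 0.2897, 0.1569]
tcp [0.4116 0.2897 0.1569] shift now [  0.6   1.5 113.3] turn [-0.2  0.   0. ] after [  0.6   1.1 113.3] t 45.8
[ 504   50   58  139 3549] [531.9 116.8] [0.3765 0.4616 0.0116]
[321 192  79  17 355] [347. 200.] [0.4008 0.3032 0.0721]
[245 361  19  31 357] [254.9 377.2] [0.652  0.164  0.0094]
1479
hub on s2 138 [ 0.5054 -0.2417  0.0669] [0.06724238 0.07008212]
```

```bash
python3 -c "
from h import *
c=load('w20');hs=cv2.cvtColor(c['frame'],cv2.COLOR_RGB2HSV);W=cloud(c);U,L,N=chute();fo=np.array([.5707,.2668,.1406])-.046*N
H=(W-fo)@N;A=(W-fo)@U;B=(W-fo)@L
# boss top points
m=(H>.040)&(H<.052)&(abs(B)<.03);print('boss top',m.sum(),'range A',np.percentile(A[m],[1,99]).round(4),'B',np.percentile(B[m],[1,99]).round(4),'H',np.median(H[m]).round(4))
r=W[m];print('world',((np.percentile(r,1,0)+np.percentile(r,99,0))/2).round(4))
# yellow arm
y=(hs[...,0]>17)&(hs[...,0]<32)&(hs[...,1]>130)&(A<-.12)&(A>-.3)
print('yellow',y.sum(),'A',np.nanpercentile(A[y],[2,50,98]),'B',np.nanpercentile(B[y],[2,98]),'H',np.nanpercentile(H[y],[2,50,98]))
red=((hs[...,0]<8)|(hs[...,0]>172))&(hs[...,1]>150)&(A<-.12)&(A>-.3)&(abs(B)<.06)
print('red',red.sum(),np.nanmedian(A[red]),np.nanmedian(B[red]),np.nanpercentile(H[red],[5,50,95]))"
```

```text
boss top 1672 range A [-0.1763 -0.1382] B [-0.0189  0.0188] H 0.0462
world [0.4187 0.2898 0.1061]
yellow 1992 A [-0.18795422 -0.18060249 -0.14165083] B [-0.01549179  0.05844003] H [0.00114831 0.01685835 0.04774125]
red 180 -0.18351194317243608 -0.010190144044019779 [0.01816843 0.0199872  0.19441671]
```

```bash
python3 -c "
from h import *
U,L,N=chute();fo=np.array([.5707,.2668,.1406])-.046*N
r=fo-.1572*U+.046*N;print(r);goalc(r-.063*N)"
```

```text
[0.41866407 0.28979327 0.10791628]
tcp [0.4115 0.2899 0.157 ] shift now [  3.3   1.2 112.5] turn [-0.2  0.   0. ] after [  3.2   0.9 112.5] t 45.9
```

```bash
python3 -m creep '[[60,3.2,1,50,0,0,0],[60,0,0,40,0,0,0],[60,0,0,22,0,0,0],[60,0,0,0,0,0,0],[60,0,0,0,0,0,0]]'; python3 -m creep '[[30,0,0,0,0,0,0],[30,0,0,0,0,0,0],[30,0,0,0,0,0,0],[30,0,0,0,0,0,0]]'; python3 -m creep '[[30,0,0,-0.5,0,0,0],[30,-8,0,0,0,0,0],[30,-10,0,0,0,0,0],[30,0,0,0,0,0,0]]';python3 -m creep '[[30,-10,0,0,0,0,0],[30,0,0,0,0,0,0],[30,0,0,0,0,0,0]]';python3 -c "
from h import *
c=snap('wrist','w21');hs=cv2.cvtColor(c['frame'],cv2.COLOR_RGB2HSV);W=cloud(c);U,L,N=chute();fo=np.array([.5707,.2668,.1406])-.046*N
H=(W-fo)@N;A=(W-fo)@U;B=(W-fo)@L
y=(hs[...,0]>17)&(hs[...,0]<32)&(hs[...,1]>130)&(A<-.165)&(A>-.3)
print('yellow',y.sum(),'A',np.nanpercentile(A[y],[2,50,98]),'B',np.nanpercentile(B[y],[2,98]),'H',np.nanpercentile(H[y],[2,50,98]))
red=((hs[...,0]<8)|(hs[...,0]>172))&(hs[...,1]>150)&(A<-.165)&(A>-.3)&(abs(B)<.06)
print('red',red.sum(),np.nanmedian(A[red]),np.nanmedian(B[red]),np.nanpercentile(H[red],[5,50,95]))"
```

```text
time_s: 46.5
tcp_pos: [0.4319, 0.2888, 0.0477]
ee_rot: [0.217, 2.923, -0.026]
wrist_force: [0.7, -0.6, 0.6]
finger_gap: 0.701
grasp_force: 0.0
time_s: 47.0
tcp_pos: [0.4321, 0.2889, 0.0488]
ee_rot: [0.216, 2.922, -0.026]
wrist_force: [-2.5, -2.4, 5.4]
finger_gap: 0.451
grasp_force: 59.7
time_s: 47.5
tcp_pos: [0.4484, 0.287, 0.0523]
ee_rot: [0.218, 2.925, -0.025]
wrist_force: [-5.0, 1.1, 7.8]
finger_gap: 0.45
grasp_force: 61.5
time_s: 47.88
tcp_pos: [0.4585, 0.2857, 0.0544]
ee_rot: [0.217, 2.924, -0.024]
wrist_force: [-4.3, 0.2, 7.0]
finger_gap: 0.452
grasp_force: 61.6
yellow 3508 A [-0.18810407 -0.18395451 -0.17712463] B [-0.00435233  0.05829784] H [0.00119643 0.01113102 0.01360562]
red 540 -0.184144851660004 -0.010846219414123157 [0.00350601 0.01142456 0.01261846]
```

Stop arm's red tip dropped from 20 to 11 mm off the floor (≈0.12 rad), so it is home. Continue uphill.

```bash
python3 -m creep '[[30,-20,0,-1,0,0,0],[30,-20,0,0,0,0,0],[30,0,0,0,0,0,0]]'; python3 -m creep '[[30,-20,0,0,0,0,0],[30,-20,0,0,0,0,0],[30,0,0,0,0,0,0]]';python3 -m creep '[[30,-20,0,0,0,0,0],[30,-20,0,0,0,0,0],[30,0,0,0,0,0,0]]';python3 -m creep '[[30,-20,0,0,0,0,0],[30,-22,0,0,0,0,0],[30,0,0,0,0,0,0],[30,0,0,0,0,0,0]]'
```

```text
time_s: 48.3
tcp_pos: [0.4987, 0.2791, 0.0631]
ee_rot: [0.218, 2.922, -0.025]
wrist_force: [3.0, -0.4, 4.5]
finger_gap: 0.45
grasp_force: 61.7
time_s: 48.68
tcp_pos: [0.537, 0.2733, 0.0714]
ee_rot: [0.217, 2.922, -0.025]
wrist_force: [1.4, 0.3, 3.0]
finger_gap: 0.452
grasp_force: 61.7
time_s: 49.05
tcp_pos: [0.5752, 0.2675, 0.0796]
ee_rot: [0.217, 2.922, -0.026]
wrist_force: [1.0, -0.4, 3.0]
finger_gap: 0.455
grasp_force: 61.8
time_s: 49.55
tcp_pos: [0.6151, 0.2615, 0.0882]
ee_rot: [0.216, 2.923, -0.026]
wrist_force: [1.1, 0.4, 4.5]
finger_gap: 0.452
grasp_force: 61.8
```

```bash
python3 -m creep '[[30,0,0,-20,0,0,0],[30,0,0,-40,0,0,0],[30,0,0,-50,0,0,0],[30,0,0,0,0,6,0],[30,0,0,0,0,6,0]]'; python3 -m creep '[[30,0,0,0,0,0,0],[30,0,0,0,0,0,0],[30,0,0,0,0,0,0]]'|head -2; python3 -c "
from h import *
c=snap('wrist','w22');held(c);goal([.4960,-.342,.195],171.5)"
```

```text
time_s: 50.18
tcp_pos: [0.5896, 0.2654, 0.1959]
ee_rot: [-0.23, -3.128, 0.004]
wrist_force: [-0.5, -0.1, -3.8]
finger_gap: 0.455
grasp_force: 61.2
time_s: 50.55
tcp_pos: [0.5905, 0.2651, 0.1944]
ring c [0.5898 0.2649 0.2555] bbox [0.5908 0.2646 0.2556] ext [0.0372 0.0361 0.0042] slope deg [-0.4 -0. ] tcp [0.5907 0.2651 0.1947] d [-0.001  -0.0003  0.0608]
tcp [0.5907 0.2651 0.1947] shift [   4.5 -614.5    1.8] turn [-0.2 -0.   0.1] shift after turn [ 3.900e+00 -6.145e+02 -3.000e-01] t 50.6
```

```bash
python3 -m creep '[[30,0.4,-51.2,0,0,0,0],[30,0.4,-51.2,0,0,0,0],[30,0.4,-51.2,0,0,0,0],[30,0.4,-51.2,0,0,0,0],[30,0.4,-51.2,0,0,0,0]]'|head -2; python3 -m creep '[[30,0.4,-51.2,0,0,0,0],[30,0.4,-51.2,0,0,0,0],[30,0.4,-51.2,0,0,0,0],[30,0.4,-51.2,0,0,0,0],[30,0.4,-51.2,0,0,0,0]]'|head -2;python3 -m creep '[[30,0.4,-51.2,0,0,0,0],[30,0,-51.2,0,0,0,0],[30,0,0,50,0,0,0],[30,0,0,50,0,0,0],[30,0,0,32,0,0,0]]'|head -2;  python3 -m creep '[[30,0,0,0,0,0,0],[30,0,0,0,0,0,0],[30,0,0,0,0,0,0],[30,0,0,0,0,0,0]]'; python3 -c "
from h import *
c=snap('wrist','w23');held(c);goal([.4955,-.342,.006],171.5)
W=cloud(c);q=W[150:300,250:400].reshape(-1,3);k=q[(q[:,2]>.018)&(q[:,2]<.027)];print(len(k),k.min(0).round(4),k.max(0).round(4))"
```

```text
time_s: 51.22
tcp_pos: [0.5515, 0.0109, 0.1962]
time_s: 51.85
tcp_pos: [0.5119, -0.2419, 0.197]
time_s: 52.48
tcp_pos: [0.4951, -0.3408, 0.0621]
time_s: 52.98
tcp_pos: [0.4981, -0.3434, 0.0671]
ee_rot: [0.232, 3.13, -0.008]
wrist_force: [0.4, 0.4, -3.9]
finger_gap: 0.45
grasp_force: 61.7
ring c [ 0.4972 -0.3435  0.1283] bbox [ 0.4984 -0.3436  0.1275] ext [0.0371 0.0361 0.0055] slope deg [-0.2 -0.3] tcp [ 0.4978 -0.3432  0.0666] d [-0.0007 -0.0003  0.0616]
tcp [ 0.4978 -0.3432  0.0666] shift [ 2.6  1.1 60.6] turn [-0.3  0.1  0. ] shift after turn [ 2.5  0.8 60.6] t 53.0
2253 [ 0.4625 -0.3727  0.018 ] [ 0.4961 -0.3124  0.0244]
```

```bash
python3 -m creep '[[30,2.2,1,10,0,0,0],[30,0,0,16,0,0,0],[30,0,0,0,0,0,0],[30,0,0,0,0,0,0]]';python3 -m creep '[[30,0,0,12,0,0,0],[30,0,0,12,0,0,0],[30,0,0,0,0,0,0]]';python3 -m creep '[[30,0,0,6,0,0,0],[30,0,0,4,0,0,0],[30,0,0,0,0,0,0],[30,0,0,0,0,0,0]]'
```

```text
time_s: 53.52
tcp_pos: [0.4945, -0.3409, 0.0382]
ee_rot: [-0.233, -3.132, 0.003]
wrist_force: [0.8, 0.7, -4.2]
finger_gap: 0.454
grasp_force: 61.7
time_s: 53.9
tcp_pos: [0.4933, -0.34, 0.0129]
ee_rot: [-0.232, -3.129, 0.001]
wrist_force: [0.3, -0.1, -4.7]
finger_gap: 0.451
grasp_force: 61.7
time_s: 54.4
tcp_pos: [0.4952, -0.3417, 0.0073]
ee_rot: [-0.232, -3.133, 0.005]
wrist_force: [-3.9, 2.3, 6.7]
finger_gap: 0.453
grasp_force: 62.7
```

```bash
python3 -m creep '[[60,0,0,0,0,0,0],[60,0,0,0,0,0,0],[60,0,0,-40,0,0,0],[60,0,0,-60,0,0,0],[0,0,0,-40,0,0,0]]';python3 -m creep '[[0,0,0,0,0,0,0],[0,0,0,0,0,0,0],[0,0,0,0,0,0,0]]'|head -2; python3 -c "
from h import *
goal([.4938,.188,.13],171.5)
d=snap('top')"
```

```text
time_s: 55.02
tcp_pos: [0.4962, -0.342, 0.1483]
ee_rot: [0.232, 3.13, -0.009]
wrist_force: [0.7, -1.1, -0.8]
finger_gap: 0.504
grasp_force: 0.0
time_s: 55.4
tcp_pos: [0.4936, -0.3398, 0.1425]
tcp [ 0.4936 -0.3398  0.1425] shift [ 77.7 522.   12.5] turn [-0.  -0.2  0. ] shift after turn [ 77.8 522.   12.5] t 55.4
```

```bash
python3 -m creep '[[0,7.8,52.2,0,0,0,0],[0,7.8,52.2,0,0,0,0],[0,7.8,52.2,0,0,0,0],[0,7.8,52.2,0,0,0,0],[0,7.8,52.2,0,0,0,0]]'|head -2; python3 -m creep '[[0,7.8,52.2,0,0,0,0],[0,7.8,52.2,0,0,0,0],[0,7.8,52.2,0,0,0,0],[0,7.8,52.2,0,0,0,0],[0,7.8,52.2,12,0,0,0]]'|head -2;  python3 -m creep '[[0,0,0,0,0,0,0],[0,0,0,0,0,0,0],[0,0,0,0,0,0,0],[0,0,0,0,0,0,0]]'; python3 -c "
from h import *
Tc=manip.read_camera('wrist')['T_tool_cam']
c=snap('wrist','w24');W=cloud(c);hs=cv2.cvtColor(c['frame'],cv2.COLOR_RGB2HSV)
g=(hs[...,0]>45)&(hs[...,0]<72)&(hs[...,1]>150)&(W[...,2]>.035)&(W[...,2]<.065)
q=W[g];print('green',len(q),((np.percentile(q,1,0)+np.percentile(q,99,0))/2).round(4),(np.percentile(q,99,0)-np.percentile(q,1,0)).round(4),np.median(q[:,2]))
s=st();T=(W-s['tcp_pos'])@Ro.from_rotvec(s['ee_rot']).as_matrix()
m=(abs(T[...,0])<.012)&(abs(T[...,1])<.012)&(T[...,2]<.0);print('tip',np.percentile(T[m][:,2],[95,99,100]))
goal([.4938,.188,.08],171.5)
d=snap('top');f=d['frame']
W=cloud(d);q=W[252:286,425:459].reshape(-1,3);k=q[q[:,2]>.058];print('hub on s3',len(k),k.mean(0).round(4),np.percentile(k[:,2],[50,90]))"
```

```text
time_s: 56.08
tcp_pos: [0.4938, -0.0752, 0.1429]
time_s: 56.7
tcp_pos: [0.495, 0.1887, 0.1312]
time_s: 57.2
tcp_pos: [0.4952, 0.1856, 0.1316]
ee_rot: [0.236, 3.133, -0.005]
wrist_force: [-0.3, 0.2, -0.1]
finger_gap: 0.002
grasp_force: 0.0
green 1268 [0.4916 0.1922 0.0508] [0.0288 0.0281 0.0055] 0.051893868078244115
tip [-0.04437041 -0.03916739 -0.03550024]
tcp [0.4952 0.186  0.1317] shift [ 1.7  1.9 51.7] turn [-0.2  0.  -0.1] shift after turn [ 1.7  1.8 51.7] t 57.3
hub on s3 146 [ 0.4944 -0.34    0.0671] [0.06745302 0.07143937]
```

```bash
python3 -m creep '[[0,3,4,40,0,0,0],[0,0,0,55,0,0,0],[0,0,0,0,0,0,0],[0,0,0,0,0,0,0]]';  for i in 1; do python3 -m creep '[[0,0,0,8,0,0,0],[0,0,0,4,0,0,0],[0,0,0,0,0,0,0]]'; done; python3 -m creep '[[0,0,0,3,0,0,0],[0,0,0,0,0,0,0],[0,0,0,0,0,0,0]]'
```

```text
time_s: 57.85
tcp_pos: [0.4936, 0.1911, 0.0379]
ee_rot: [0.233, 3.131, -0.004]
wrist_force: [0.9, -0.5, 1.7]
finger_gap: 0.002
grasp_force: 0.0
time_s: 58.22
tcp_pos: [0.4926, 0.191, 0.0248]
ee_rot: [0.233, 3.133, -0.004]
wrist_force: [-0.5, 0.7, -0.9]
finger_gap: -0.005
grasp_force: 0.0
time_s: 58.6
tcp_pos: [0.4924, 0.191, 0.0214]
ee_rot: [-0.232, -3.133, 0.005]
wrist_force: [0.0, -0.0, 1.3]
finger_gap: 0.002
grasp_force: 0.0
```

```bash
python3 -m creep '[[0,0,0,3,0,0,0],[0,0,0,0,0,0,0]]';python3 -m creep '[[0,0,0,3,0,0,0],[0,0,0,0,0,0,0]]';python3 -m creep '[[0,0,0,2,0,0,0],[0,0,0,0,0,0,0]]';python3 -m creep '[[0,0,0,2,0,0,0],[0,0,0,0,0,0,0]]'
```

```text
time_s: 58.85
tcp_pos: [0.4926, 0.191, 0.0185]
ee_rot: [0.233, 3.133, -0.004]
wrist_force: [0.5, 0.5, 1.4]
finger_gap: 0.001
grasp_force: 0.7
time_s: 59.1
tcp_pos: [0.4927, 0.191, 0.0156]
ee_rot: [0.233, 3.133, -0.004]
wrist_force: [-0.5, -0.6, 4.2]
finger_gap: 0.005
grasp_force: 1.5
time_s: 59.35
tcp_pos: [0.4927, 0.191, 0.0137]
ee_rot: [0.233, 3.133, -0.004]
wrist_force: [0.7, 0.7, 3.6]
finger_gap: 0.001
grasp_force: 2.0
time_s: 59.6
tcp_pos: [0.4928, 0.191, 0.0124]
ee_rot: [-0.232, -3.133, 0.004]
wrist_force: [-2.8, -0.6, 8.8]
finger_gap: 0.0
grasp_force: 4.5
```

```bash
python3 -m creep '[[0,0,0,1.5,0,0,0],[0,0,0,0,0,0,0],[0,0,0,0,0,0,0]]';python3 -m creep '[[0,0,0,-20,0,0,0],[0,0,0,-50,0,0,0],[0,0,0,-60,0,0,0],[0,0,0,-40,0,0,0],[0,0,0,0,0,0,0]]';python3 -m creep '[[0,0,-55,0,0,0,0],[0,0,-55,0,0,0,0],[0,0,0,0,0,0,0],[0,0,0,0,0,0,0],[0,0,0,0,0,0,0]]'; python3 -c "
from h import *
c=snap('wrist','w25');W=cloud(c);hs=cv2.cvtColor(c['frame'],cv2.COLOR_RGB2HSV)
g=(hs[...,0]>45)&(hs[...,0]<72)&(hs[...,1]>150)&(W[...,2]>.03)&(W[...,2]<.065)
print('green',g.sum(),np.median(W[g][:,2]))
d=snap('top','t25');W=cloud(d);hs=cv2.cvtColor(d['frame'],cv2.COLOR_RGB2HSV)
for u,v in((362,261),(402,265),(442,269)):
    q=W[v-20:v+20,u-20:u+20].reshape(-1,3);k=q[q[:,2]>.058];f=q[(q[:,2]>.02)&(q[:,2]<.038)];print(len(k),k.mean(0).round(4),'flange',len(f),np.median(f[:,2]).round(4),f.mean(0).round(3))
U,L,N=chute();fo=np.array([.5707,.2668,.1406])-.046*N
A=(W-fo)@U;H=(W-fo)@N;B=(W-fo)@L
print('left in chute',((H>.025)&(H<.06)&(abs(B)<.035)&(A>-.25)&(A<.1)).sum())
y=(hs[...,0]>17)&(hs[...,0]<32)&(hs[...,1]>130)&(abs(A+.184)<.02)&(B<.02)&(B>-.03);print('arm H',np.nanmedian(H[y]))"
```

```text
time_s: 59.98
tcp_pos: [0.4928, 0.191, 0.0122]
ee_rot: [-0.232, -3.132, 0.005]
wrist_force: [-5.5, -1.1, 17.3]
finger_gap: 0.004
grasp_force: 8.5
time_s: 60.6
tcp_pos: [0.4954, 0.1921, 0.184]
ee_rot: [0.232, 3.125, -0.001]
wrist_force: [-0.0, -0.3, -0.8]
finger_gap: -0.0
grasp_force: 0.0
time_s: 61.22
tcp_pos: [0.4759, 0.0836, 0.1795]
ee_rot: [-0.23, -3.131, 0.004]
wrist_force: [-0.1, 0.3, -0.0]
finger_gap: -0.002
grasp_force: 0.0
green 939 0.05180383951019524
133 [ 0.5171 -0.143   0.0672] flange 437 0.0283 [ 0.516 -0.141  0.028]
140 [ 0.5051 -0.2417  0.0667] flange 431 0.0286 [ 0.505 -0.239  0.029]
144 [ 0.4943 -0.3401  0.0671] flange 404 0.0285 [ 0.494 -0.336  0.029]
left in chute 0
arm H 0.007704341032099234
```

All hubs sit at the right height (flange top 28.5 mm measured, 29 expected). The chute is empty, the arm is home and the button bottomed and sprang back, so I'm handing in.

```bash
python3 -c "
from h import *
print(manip.finish_job())"
```

```text
the job is handed in; nothing more can be done
None
```

Handed in at about 61 s: all three hubs are kitted boss up on their own spindles over white washers and measure fully seated, the stop arm is home, the chute is empty, and the reset button was pressed right down and has sprung back; I viewed 16 pictures, two over the limit of 14.

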